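Pack an order from the two-lane tin feeder

ROBOT

A 7-joint arm with a two-finger parallel gripper is mounted at the origin on the work surface. World frame = base frame: x ahead of the robot, y to its left, z up, the work surface at z = 0. Lengths are in m, angles in rad, forces in N, time in s.
With the tool pointing down it reaches from about 0.4 to 0.85 m from the base axis. Payload 4.5 kg.
Tool frame: the origin (TCP) lies midway between the tips of the shut fingers; the grasp point (between the pads) lies 19 mm behind it; z points along the fingers, y is the direction in which the jaws open and shut (so a half turn about z gives the same grasp; the last joint's range is limited). The gripper opens to 88 mm and grips with 3 to 60 N. Pads are 18 mm wide; open, the fingers measure 123 mm over their backs; the gripper's body (75 mm by 187 mm) begins 45 mm behind the grasp point.
Start: joints at [1.318, 0.689, -0.195, 1.565, 0.157, 0.902, -0.215], TCP at [0.177, -0.599, 0.239] pointing down, gripper open.
Joint ranges: [-3.01, 3.01], [-0.46, 2.08], [-1.47, 1.51], [0.13, 2.56], [-1, 4.14], [0.04, 2.09], [-2.66, 2.66]. Speed limits (rad/s): [2.57, 2.57, 3.14, 3.14, 3.14, 3.14, 3.14].

INTERFACE

Orientations are given as a unit quaternion [x, y, z, w].
In Python, from plant import r gives the robot as it stands. The module is installed in compiled form; this text tells all that it offers.
- The arm moves only by the tool carry_out, never from a script. Its argument "commands" is a list of rows, each a list of 6 numbers: the shift along the tool's x, y, z in m, then the turn, a rotation vector about the tool's x, y, z in degrees. In form: [[dx, dy, dz, wx, wy, wz], ...]. A call has 1 to 12 rows; each row is the pose to reach, as a shift and turn from the pose commanded when the call began, along the tool's axes at that moment; what a row does not reach only later rows make up. A row lasts 1/10 s, in which the tool goes at most 50 mm and 8.59 degrees, less where a joint would pass 70% of its speed; a pose out of reach is approached as far as the arm can. A call with a gripper value outside its range is refused whole. "fingers" is the closure in counts, from 0 (fully open) to 255 (shut), set as the call begins (left out, the last holds). The fingers move at their own pace and stop on an object; "grip_force" is the grip in N (left out, the last holds). Time passes only in rows, so rows that repeat a pose let the fingers close. It gives the time, the measured TCP pose, the force and the opening at its end, in the units of the state.
- r.get_state(): the state, without advancing time (a new reading comes with each control period).
- r.snapshot(name): name is "side" or "top" or "wrist"; returns a dict with "img" (420x560x3 uint8, blue, green, red), "intrinsics" (3x3 intrinsics, pixels), "extrinsics" (4x4, takes a point from camera to world coordinates); the wrist camera has in their place "tool_from_camera" (4x4, takes a point from camera to tool coordinates, whose origin is the TCP and whose axes are the flange's). Camera axes: x right, y down, z forward; pixel columns grow to the right and rows downward; lengths in m; the calibration is good to about 2 mm. A picture is of the moment at which its call begins: read the wrist's pose just before it. There is no depth.
- r.finish_job(): hands the job in, once; it reports no verdict.
Trained networks look in a picture, given as the dict that the camera call returned (one of the last four; its "shot" number tells which), for a name from the list of things; names that differ only in an ending like _2 or _b are one class to them, and where a whole thing is asked for, a point or a joint stands for the part that bears it (a point fixed in the world has none). Each returns a list of dicts, best first, with "p" (0 to 1); they miss things now and then, are a little off and sometimes report something else, mostly with a low value. They report only what shows in the picture. A call takes as long as a camera call. They do not tell look-alikes from the thing itself.
- r.spot_in(picture, label): "xyz" ([x, y, z] in m, in world coordinates, good to about 4 mm: the middle of the surface that is visible of it).
- r.spot_point(picture, label): "xyz" ([x, y, z] in m, in world coordinates, good to about 4 mm: a listed point, or the origin of a listed thing).
The state is a dict: "clock": time; "q": joint angles; "qd": joint speeds; "joint_torque": joint torques, N m; "tool_pos": TCP position; "eef_rot": TCP orientation; "contact_force": force on the tool from outside, world axes, zero at the start; "moment": the same for the moment, N m; "opening": opening from 0.0 (shut) to 1.0 (fully open).
Only numpy, scipy, OpenCV 4.12 (cv2) and the standard library are available. Lean on these libraries where they do the work, as an engineer would, in place of code of your own. Each camera call takes 0.05 s, during which the arm holds its last target.

TASK

Pack the jar and the wide tin into the order crate, one in each bay: first stand the jar from the feeder's run-out upright in a bay, then push the joystick towards the wide tin's lane (left or right, as seen from the robot), hold it fully over for about two seconds so that the tin rolls out, and let it spring back. Then lay the tin on its side in the other bay. Set both down without dropping them, and leave the slim tin in its lane and everything else where it stands.

Things in the scene. Friction and masses are not known exactly. Their poses are not given: they have to be found in the camera images.
- feeder: Fixed grey and aluminium tin feeder. Origin: on the table under the middle of its level run-out; x points away from the robot (up the lanes), y left, z up. Run-out floor 6 mm high, x -81 to 72 mm, y -97 to 97 mm, side lips 13 mm high. Beyond it a ramp rises to the gates (x = 150 mm); the lanes slope on up to x = 285 mm, walls 88 mm high from x = 87 mm on.
- stop (a point): Foot of the inner face of the end stop, a wall 34 mm high across the robot's end of the run-out (x = -81 mm in the feeder). A ridge 3 mm high crosses the floor at x = -33 mm. A released tin rolls down within about 1 s and comes to rest lying in the run-out, usually near the stop, its axis still about across it.
- lane_left (a point): Middle of the left lane's floor at its gate (feeder x = 150, y = 38, z = 40 mm). The lane is 70 mm wide. Its gate, a steel strip 20 mm high, drops when the stick is tilted left past 0.3 rad and rises when the stick returns. Cover bars cross both lanes 156 mm above the table from feeder x = 170 mm on.
- lane_right (a point): The same for the right lane (feeder x = 150, y = -38, z = 40 mm): its gate drops when the stick is tilted right past 0.3 rad.
- wide_tin: Plain tin with paper band, diameter 66 mm, length 60 mm, 0.26 kg, lying in one of the two lanes (either). Origin at its centre; its y axis is the tin's axis. Once in the run-out it can be gripped across its two flat ends (60 mm).
- slim_tin: Plain tin with paper band, diameter 46 mm, length 60 mm, lying in the other lane; must stay there. Origin at its centre, y along its axis.
- jar: Closed glass jar with steel cap, diameter 58 mm, height 95 mm, about 0.3 kg, standing in the run-out in the way of the tins. Origin at the centre of its underside, z up.
- crate: Fixed slatted wooden crate, 300 (x) by 160 (y) by 55 mm high, walls 7 mm, open on top, one divider across the middle (x = 0) making two bays about 139 by 146 mm. Origin at the centre of its underside, floor 7 mm above it. It stands on the left or on the right of the feeder.
- bay_near (a point): Centre of the floor of the crate's bay nearer the robot (x = -73 mm in the crate).
- bay_far (a point): Centre of the floor of the crate's bay farther from the robot (x = 73 mm in the crate).
- console: Fixed grey joystick console, 116 by 134 mm, on the other side of the feeder from the crate. Origin at the centre of its underside, x away from the robot, y left. Its panel slopes 35 degrees, facing the robot and up; its front edge is 60 mm and its back edge 140 mm high.
- guard (a point): Middle of the front bar of the console's guard: 12 mm thick, along y from -62 to 62 mm, at x = -18, z = 237 mm in the console: 80 mm above and 22 mm beyond the knob, so that the knob is reached with the tool tilted some 30 to 40 degrees, from the robot's side, under the bar. Side bars at y = +-62 mm lead level back to a second bar on posts at x = 52 mm.
- pivot (a point): Point on the panel, 100 mm above the table, about which the stick tilts.
- knob (a point): Centre of the stick's round black knob (diameter 28 mm) on a shaft 10 mm thick, 70 mm from the pivot along the panel's normal; at rest at x = -40, y = 0, z = 157 mm in the console frame.
- stick_side (a joint): Sideways tilt of the stick, rad: 0 centred, positive to the left (console +y), negative to the right, stops at +-0.42; springs back; about 5 N at the knob for 0.35 rad. It turns about the panel's up-slope line. Full over means past 0.3 rad.
- stick_fore (a joint): Tilt of the stick away from (+) or towards (-) the robot, rad, stops at +-0.42, springs back; works nothing.
- by_bottle: Bystander: clear bottle, diameter 64, height 200 mm, origin under its centre.
- by_tall_tin: Bystander: tin, diameter 72, height 110 mm, origin under its centre.
- by_flat_tin: Bystander: flat tin, diameter 72, height 38 mm, in front of the run-out, origin under its centre.
- by_small_jar: Bystander: small jar, diameter 48, height 70 mm, beside the feeder's lanes, origin under its centre.
- by_small_tin: Bystander: small tin, diameter 52, height 60 mm, beside the feeder's lanes, origin under its centre.
- by_carton: Bystander: carton 60 by 90 by 110 mm high, origin under its centre.
- by_drink: Bystander: clear bottle, diameter 60, height 160 mm, origin under its centre.
Mind the look-alikes: they are no part of the job. What is shaped like the wide_tin but pink or red is not meant. Of the things shaped like the console, the grey one is meant.

How it is judged:
On the way, in this order (a step that is already met when the one before it is completed fails the run):
1. the jar stands in a bay of the crate, let go (x of jar in the frame of crate between -0.14 and 0.14 m and y of jar in the frame of crate between -0.07 and 0.07 m and z of jar in the frame of crate between -0.01 and 0.02 m and angle between jar's own z axis and vertical below 0.15 rad and contact force between jar and the fingers below 0.3 N and linear speed of jar below 0.03 m/s), for 0.2 s.
2. the stick is held over (past 0.3 rad) to the wide tin's side for 1 s (((y of wide_tin in the frame of feeder above 0 m and value of joint stick_side above 0.3 rad) or (y of wide_tin in the frame of feeder below 0 m and value of joint stick_side below -0.3 rad))), for 1 s.
3. the stick is back in the middle and the wide tin lies in the run-out (value of joint stick_side between -0.08 and 0.08 rad and value of joint stick_fore between -0.08 and 0.08 rad and x of wide_tin in the frame of feeder between -0.09 and 0.09 m and y of wide_tin in the frame of feeder between -0.1 and 0.1 m and z of wide_tin in the frame of feeder below 0.055 m), for 0.1 s.
At the end, for the whole second after the job is handed in: Jar upright (within 0.15 rad) on the floor of one bay, wide tin lying level (within 0.17 rad) on the floor of the other, both at rest; stick centred within 0.08 rad both ways; slim tin within 30 mm of its start in its lane (x of jar in the frame of crate between -0.14 and 0.14 m and y of jar in the frame of crate between -0.07 and 0.07 m and z of jar in the frame of crate between -0.01 and 0.02 m and angle between jar's own z axis and vertical below 0.15 rad and x of wide_tin in the frame of crate between -0.14 and 0.14 m and y of wide_tin in the frame of crate between -0.07 and 0.07 m and z of wide_tin in the frame of crate between -0.01 and 0.052 m and angle between wide_tin's own y axis and vertical above 1.4 rad and ((x of jar in the frame of crate above 0.02 m and x of wide_tin in the frame of crate below -0.02 m) or (x of jar in the frame of crate below -0.02 m and x of wide_tin in the frame of crate above 0.02 m)) and value of joint stick_side between -0.08 and 0.08 rad and value of joint stick_fore between -0.08 and 0.08 rad and distance of slim_tin from where it was at the start of the episode below 0.03 m and linear speed of each of jar, wide_tin below 0.03 m/s); the robot touches nothing.
It fails at once if the slim tin is let out or moved more than 30 mm (distance of slim_tin from where it was at the start of the episode above 0.03 m).
It fails at once if the jar is dropped into the crate (faster than 0.75 m/s inside it) (x of jar in the frame of crate between -0.14 and 0.14 m and y of jar in the frame of crate between -0.07 and 0.07 m and z of jar in the frame of crate between -0.01 and 0.045 m and linear speed of jar above 0.75 m/s).
It fails at once if the wide tin is dropped into the crate (faster than 0.75 m/s inside it) (x of wide_tin in the frame of crate between -0.14 and 0.14 m and y of wide_tin in the frame of crate between -0.07 and 0.07 m and z of wide_tin in the frame of crate between -0.01 and 0.08 m and linear speed of wide_tin above 0.75 m/s).
It fails at once if a bystander is pushed more than 30 mm or knocked over (distance of any of by_bottle, by_tall_tin, by_flat_tin, by_small_jar, by_small_tin, by_carton, by_drink from where it was at the start of the episode above 0.03 m or angle between any of by_bottle, by_tall_tin, by_flat_tin, by_small_jar, by_small_tin, by_carton, by_drink's own z axis and vertical above 0.5 rad).
It also fails if it takes over 72 s, if anything falls off the work surface, if the arm or the gripper's body presses on something with over 40 N, if the wrist force passes 120 N, or if a joint passes its speed limit or range.

## Working session

There is one attempt and no reset: what is moved stays moved. The work goes in short steps, Python scripts to look and compute and a tool call to move; the robot and the scene stay as the last step left them, time stands still between calls to the robot, and variables do not carry over. Pictures are saved under pics/ and viewed, and the job is handed in when it is done.

Besides the shell and the picture viewer there is one more tool, called in YAML: its name, and indented under it one key for each argument. carry_out: Moves the arm, as the interface text tells. Its arguments: {"type":"object","properties":{"commands":{"type":"array","items":{"type":"array","items":{"type":"number"}}},"fingers":{"type":"number"},"grip_force":{"type":"number"}},"required":["commands"]}

```bash
mkdir -p pics
cat > h.py <<'E'
import numpy as np, cv2
from plant import r
from scipy.spatial.transform import Rotation as R
def pose():
    s=r.get_state(); return np.array(s["tool_pos"]),R.from_quat(s["eef_rot"])
def row(p,rot,p0=None,r0=None):
    if p0 is None: p0,r0=pose()
    d=r0.inv().apply(np.array(p)-p0); w=(r0.inv()*rot).as_rotvec(degrees=True)
    return np.round(np.r_[d,w],4).tolist()
def proj(s,p):
    T=np.linalg.inv(np.array(s["extrinsics"])); c=T[:3,:3]@np.array(p)+T[:3,3]
    u=np.array(s["intrinsics"])@c; return u[:2]/u[2]
E
python3 - <<'E'
from h import *
s=r.get_state(); print(s)
for n in ["top","side"]:
    p=r.snapshot(n); cv2.imwrite(f"pics/{n}0.png",p["img"]); print(n,np.round(p["extrinsics"],3).tolist())
    for l in ["feeder","stop","lane_left","lane_right","wide_tin","slim_tin","jar","crate","bay_near","bay_far","console","guard","pivot","knob","by_flat_tin","by_bottle","by_tall_tin","by_small_jar","by_small_tin","by_carton","by_drink"]:
        print(l,[(np.round(d["xyz"],3).tolist(),round(d["p"],2),proj(p,d["xyz"]).round().tolist()) for d in r.spot_point(p,l)[:3]])
E
```

```text
{'clock': 0.0, 'q': array([ 1.31777869,  0.68997354, -0.19452388,  1.56633042,  0.15732736,
        0.90251539, -0.21509179]), 'qd': array([-0.00054747, -0.00058181,  0.00143587, -0.00153443, -0.00137164,
        0.00082958,  0.0002982 ]), 'joint_torque': array([-7.70202168e-04, -5.27565265e+01, -1.26669366e+00, -1.53428131e+01,
       -5.25245850e-02,  6.52953837e-03,  1.43925954e-04]), 'tool_pos': array([ 0.176585  , -0.59887853,  0.23792045]), 'eef_rot': array([ 9.89725893e-01,  1.42974886e-01, -2.05120300e-04, -8.92385961e-04]), 'contact_force': array([-0.15421991,  0.29186915, -0.01321644]), 'moment': array([0.01469449, 0.04670827, 0.00741352]), 'opening': 0.9957776606702238}
top [[0.019, -0.993, 0.118, 0.372], [-1.0, -0.02, -0.014, 0.007], [0.017, -0.117, -0.993, 1.433], [0.0, 0.0, 0.0, 1.0]]
feeder [([0.606, -0.025, -0.002], 0.8, [286.0, 181.0])]
stop [([0.524, -0.014, 0.007], 0.96, [282.0, 207.0]), ([0.78, -0.06, 0.07], 0.52, [300.0, 118.0])]
lane_left [([0.755, 0.008, 0.044], 0.73, [277.0, 128.0])]
lane_right [([0.754, -0.059, 0.042], 0.74, [299.0, 129.0])]
wide_tin [([0.781
[... 2813 characters left out ...]
2, -0.034, -0.004], 0.17, [248.0, 264.0])]
by_flat_tin [([0.38, -0.034, -0.004], 0.56, [248.0, 264.0]), ([0.486, -0.262, 0.238], 0.26, [303.0, 256.0])]
by_bottle [([0.637, 0.435, 0.003], 0.97, [275.0, 170.0]), ([0.508, -0.256, 0.097], 0.37, [307.0, 284.0])]
by_tall_tin [([0.632, -0.452, 0.001], 0.71, [369.0, 343.0])]
by_small_jar [([0.629, 0.284, 0.008], 0.68, [285.0, 191.0]), ([0.79, 0.18, -0.002], 0.48, [331.0, 200.0])]
by_small_tin [([0.757, -0.182, -0.0], 0.57, [365.0, 267.0])]
by_carton [([0.514, 0.468, -0.002], 0.76, [245.0, 172.0])]
by_drink [([0.471, -0.486, -0.002], 0.56, [323.0, 371.0]), ([0.781, -0.066, 0.069], 0.37, [359.0, 229.0]), ([0.487, -0.262, 0.235], 0.31, [303.0, 257.0])]
```

Run:
```python
import cv2
t=cv2.imread("pics/top0.png"); s=cv2.imread("pics/side0.png")
c=cv2.resize(t[90:345,100:460],(800,567),interpolation=3); cv2.imwrite("pics/top0c.png",c)
c=cv2.resize(s[140:400,200:420],(677,600),interpolation=3); cv2.imwrite("pics/side0c.png",c)
```

```text
(no output)
```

View pics/top0c.png

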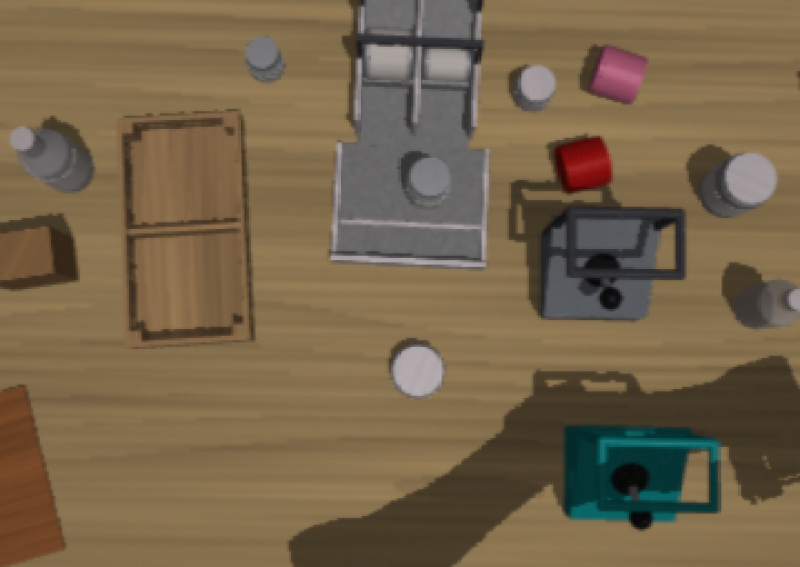

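View pics/side0c.png

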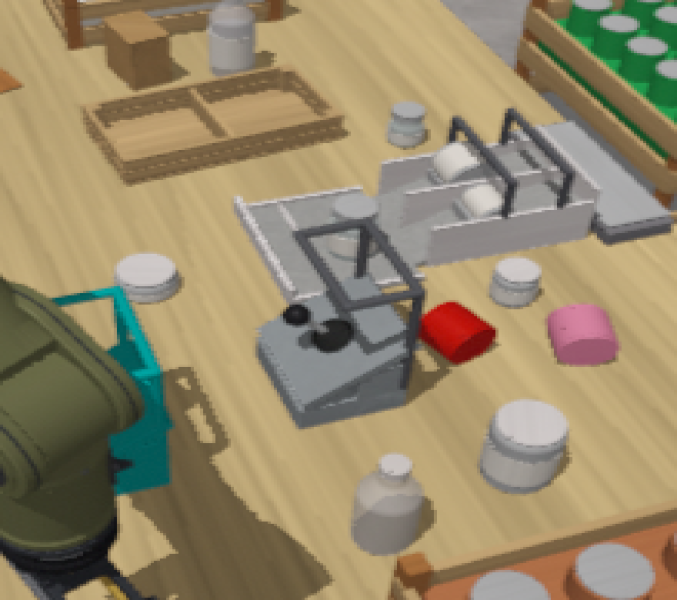

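The top crop shows the jar at (428,178), light tins in the lanes at (388,62) and (447,62), the crate on the left, and the grey console at (600,265). The teal console at (635,480) and the red and pink tins are look-alikes. Next I'll enlarge the lanes to see which tin is the wide one.

Run:
```python
from h import *
t=cv2.imread("pics/top0.png"); s=cv2.imread("pics/side0.png")
a=cv2.resize(t[90:160,250:325],(600,560),interpolation=3); cv2.imwrite("pics/lt.png",a)
a=cv2.resize(s[180:250,315:400],(680,560),interpolation=3); cv2.imwrite("pics/ls.png",a)
rot=R.from_quat([1,0,0,0]); p,q=pose(); print(p)
print(row([0.177,-0.599,0.36],q)); print(row([.625,-.042,.36],rot)); print(row([.625,-.042,.26],rot))
```

```text
[ 0.1768122  -0.59949115  0.23873767]
[0.0003, -0.0004, -0.1213, 0.0, 0.0, 0.0]
[0.5876, -0.4079, -0.1213, 0.0029, -0.0002, 16.4308]
[0.5876, -0.4079, -0.0213, 0.0029, -0.0002, 16.4308]
```

View pics/lt.png

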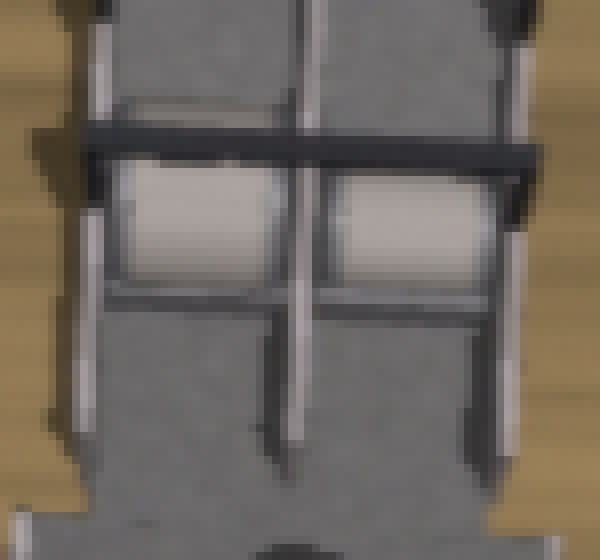

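View pics/ls.png

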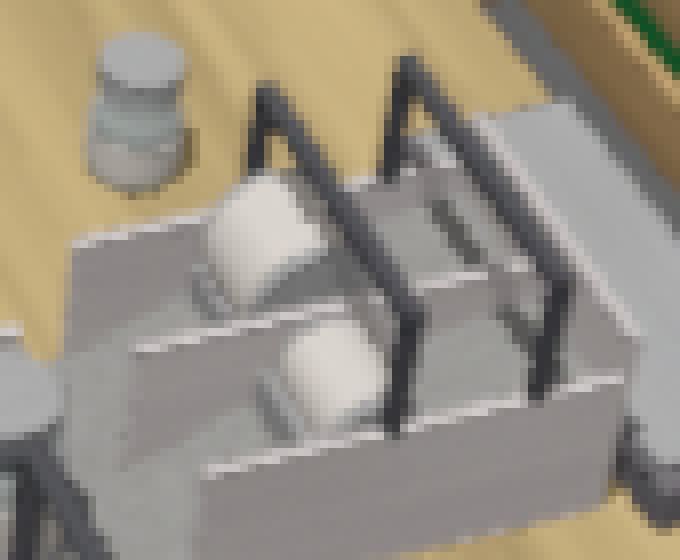

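In the top crop the left tin at (200,200) runs from under the bar (y≈100) down to the gate (y≈285). The right tin at (410,225) is shorter, and in the side view the left one also stands higher. So the wide tin is in the left lane, and the stick goes left. The red and pink tins outside the feeder are not meant.

Now to a point above the jar.

carry_out:
  commands:
    - [0,0,-0.05,0,0,0]
    - [0,0,-0.1,0,0,0]
    - [0.05,-0.03,-0.12,0,0,4]
    - [0.59,-0.41,-0.12,0,0,16.4]
    - [0.59,-0.41,-0.12,0,0,16.4]
    - [0.59,-0.41,-0.12,0,0,16.4]
    - [0.59,-0.41,-0.12,0,0,16.4]
    - [0.59,-0.41,-0.12,0,0,16.4]
    - [0.59,-0.41,-0.12,0,0,16.4]
    - [0.59,-0.41,-0.12,0,0,16.4]
    - [0.59,-0.41,-0.12,0,0,16.4]
    - [0.59,-0.41,-0.12,0,0,16.4]
  fingers: 0
  grip_force: 25

```text
clock: 3.4
tool_pos: [0.4899, -0.2108, 0.3577]
eef_rot: [1.0, 0.0, 0.0, 0.0]
contact_force: [1.7, -1.0, 0.0]
opening: 1.0
```

Run:
```python
from h import *
p,q=pose(); s=r.snapshot("wrist"); cv2.imwrite("pics/w1.png",s["img"])
T=np.array(s["tool_from_camera"]); print(T.round(3).tolist())
for l in ["knob","pivot","guard","console","jar","stop"]:
    print(l,[(np.round(d["xyz"],4).tolist(),round(d["p"],2)) for d in r.spot_point(s,l)[:3]])
print(row([.625,-.042,.2],R.from_quat([1,0,0,0])))
```

```text
[[-0.0, -0.954, -0.298, 0.077], [1.0, -0.0, 0.0, 0.0], [-0.0, -0.298, 0.954, -0.146], [0.0, 0.0, 0.0, 1.0]]
knob [([0.2107, -0.295, 0.1597], 0.79), ([0.4687, -0.2589, 0.1587], 0.76)]
pivot [([0.5118, -0.2559, 0.0998], 0.81)]
guard [([0.491, -0.2578, 0.2398], 0.9)]
console [([0.5097, -0.2602, 0.0036], 0.93), ([0.476, -0.4811, -0.0031], 0.68), ([0.2514, -0.2901, -0.0004], 0.59)]
jar [([0.6216, -0.0422, 0.0022], 0.66), ([0.5093, -0.2629, 0.0025], 0.47)]
stop [([0.526, -0.0185, 0.0064], 0.69)]
[0.1368, -0.1728, 0.1571, 0.0582, 0.0467, -0.1458]
```

View pics/w1.png

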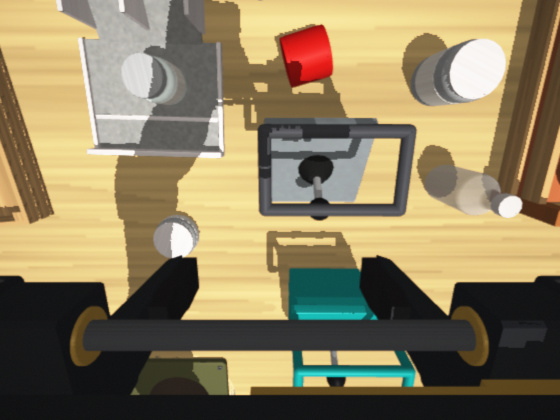

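The wrist view shows the grey console's guard at (340,170) with the knob at (320,208), and the jar at (150,80) in the run-out. The networks' positions agree with these.

Descending on the jar.

carry_out:
  commands:
    - [0.137,-0.173,0.16,0,0,0]
    - [0.137,-0.173,0.16,0,0,0]
    - [0.137,-0.173,0.16,0,0,0]
    - [0.137,-0.173,0.16,0,0,0]
    - [0.137,-0.173,0.16,0,0,0]
    - [0.137,-0.173,0.16,0,0,0]
    - [0.137,-0.173,0.16,0,0,0]

```text
clock: 4.45
tool_pos: [0.6256, -0.0379, 0.1955]
eef_rot: [1.0, 0.001, -0.002, -0.001]
contact_force: [-0.1, -0.1, 0.5]
opening: 1.006
```

Run:
```python
from h import *
p,q=pose(); s=r.snapshot("wrist"); cv2.imwrite("pics/w2.png",s["img"]);print(p)
for l in ["jar"]:
    print(l,[(np.round(d["xyz"],4).tolist(),round(d["p"],2)) for d in r.spot_point(s,l)[:3]])
print(row([.624,-.042,.057],R.from_quat([1,0,0,0])))
```

```text
[ 0.62557033 -0.03790908  0.19547891]
jar [([0.6219, -0.0413, -0.0004], 0.98)]
[-0.0013, -0.0006, 0.1411, 0.1254, 0.0153, -0.1185]
```

View pics/w2.png

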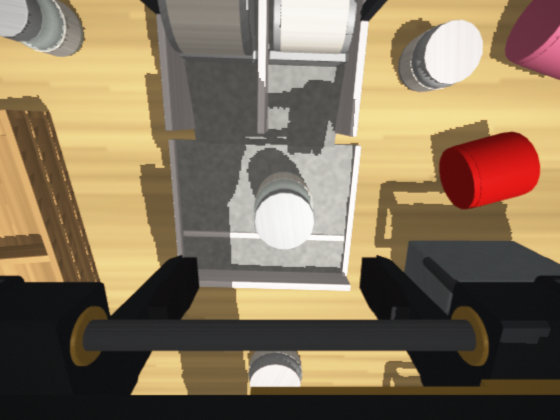

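The wrist view shows the jar at (285,215), centred between the fingers, with the wide tin at (210,25) on the left. Going down and gripping.

carry_out:
  commands:
    - [-0.002,0,0.05,0,0,0]
    - [-0.002,0,0.1,0,0,0]
    - [-0.002,0,0.13,0,0,0]
    - [-0.002,0,0.141,0,0,0]
    - [-0.002,0,0.141,0,0,0]

```text
clock: 5.05
tool_pos: [0.6234, -0.0419, 0.0568]
eef_rot: [1.0, -0.001, -0.0, 0.001]
contact_force: [-0.1, 1.0, -0.2]
opening: 0.999
```

carry_out:
  commands:
    - [0,0,0,0,0,0]
    - [0,0,0,0,0,0]
    - [0,0,0,0,0,0]
    - [0,0,0,0,0,0]
    - [0,0,0,0,0,0]
    - [0,0,0,0,0,0]
  fingers: 255
  grip_force: 25

```text
clock: 5.65
tool_pos: [0.6249, -0.0407, 0.0577]
eef_rot: [1.0, -0.0, 0.001, 0.001]
contact_force: [-0.1, -3.5, 6.8]
opening: 0.647
```

carry_out:
  commands:
    - [0,0,-0.02,0,0,0]
    - [0,0,-0.06,0,0,0]
    - [0,0,-0.11,0,0,0]
    - [0.001,-0.04,-0.13,0,0,0]
    - [0.002,-0.08,-0.13,0,0,-1]
    - [0.003,-0.12,-0.13,0,0,-2]
    - [0.004,-0.16,-0.13,0,0,-3]
    - [0.005,-0.2,-0.13,0,0,-4]
    - [0.005,-0.24,-0.13,0,0,-5]
    - [0.005,-0.28,-0.13,0,0,-5]
    - [0.005,-0.31,-0.13,0,0,-5]
    - [0.005,-0.326,-0.13,0,0,-5]

```text
clock: 6.85
tool_pos: [0.6267, 0.2912, 0.1857]
eef_rot: [0.999, 0.046, -0.001, -0.001]
contact_force: [-1.0, 1.1, -1.8]
opening: 0.644
```

Run:
```python
from h import *
p,q=pose(); s=r.snapshot("wrist"); cv2.imwrite("pics/w3.png",s["img"]);print(p,q.as_euler('xyz',degrees=True),r.get_state()["opening"],r.get_state()["contact_force"])
for l in ["jar","bay_far","bay_near","crate"]:
    print(l,[(np.round(d["xyz"],4).tolist(),round(d["p"],2)) for d in r.spot_point(s,l)[:3]])
```

```text
[0.62670123 0.29120532 0.18573218] [-1.79855402e+02  1.11882305e-01  5.30912920e+00] 0.6427525372285732 [ 0.119658    2.38974768 -2.87606991]
jar [([0.6237, 0.2835, 0.1303], 0.74)]
bay_far [([0.6309, 0.2825, 0.0085], 0.81)]
bay_near []
crate []
```

View pics/w3.png

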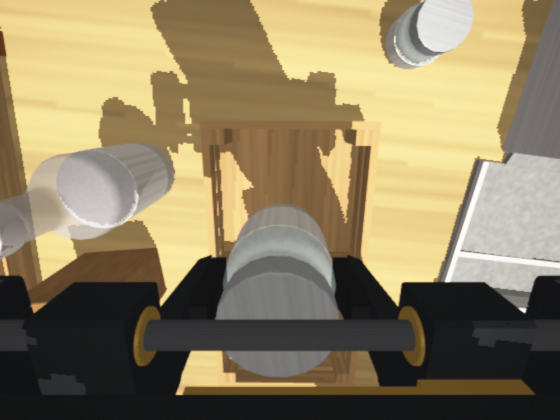

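The jar is held over the far bay, which shows at (285,190), and it is centred with clear space to the walls. Lowering.

carry_out:
  commands:
    - [0.002,0,0.04,0,0,0]
    - [0.002,0,0.08,0,0,0]
    - [0.002,0,0.105,0,0,0]
    - [0.002,0,0.115,0,0,0]
    - [0.002,0,0.12,0,0,0]
    - [0.002,0,0.12,0,0,0]

```text
clock: 7.7
tool_pos: [0.6316, 0.2859, 0.0671]
eef_rot: [0.999, 0.043, 0.001, 0.0]
contact_force: [0.7, 0.2, -2.1]
opening: 0.646
```

Run:
```python
from h import *
s=r.get_state(); print(s["tool_pos"],s["contact_force"])
```

```text
[0.6315737  0.28586258 0.06711245] [ 0.71147572  0.15898781 -2.11248364]
```

carry_out:
  commands:
    - [0,0,0.003,0,0,0]
    - [0,0,0.006,0,0,0]
    - [0,0,0.008,0,0,0]
    - [0,0,0.008,0,0,0]

```text
clock: 8.1
tool_pos: [0.631, 0.2869, 0.0589]
eef_rot: [0.999, 0.044, 0.0, -0.0]
contact_force: [0.8, 0.1, -1.6]
opening: 0.648
```

carry_out:
  commands:
    - [0,0,0.001,0,0,0]
    - [0,0,0.002,0,0,0]
    - [0,0,0.002,0,0,0]

```text
clock: 8.4
tool_pos: [0.6316, 0.287, 0.0587]
eef_rot: [0.999, 0.044, 0.001, -0.0]
contact_force: [-2.5, -1.4, 8.9]
opening: 0.649
```

Contact reads 8.9 N, so the jar stands on the floor. Opening and retreating upward.

carry_out:
  commands:
    - [0,0,0,0,0,0]
    - [0,0,0,0,0,0]
    - [0,0,0,0,0,0]
    - [0,0,0,0,0,0]
    - [0,0,-0.02,0,0,0]
    - [0,0,-0.06,0,0,0]
    - [0,0,-0.11,0,0,0]
    - [0,0,-0.16,0,0,0]
    - [0,0,-0.21,0,0,0]
    - [0,0,-0.26,0,0,0]
    - [0,0,-0.28,0,0,0]
  fingers: 30

```text
clock: 9.5
tool_pos: [0.6325, 0.2878, 0.3426]
eef_rot: [0.999, 0.044, 0.004, -0.002]
contact_force: [-0.1, 0.5, 0.2]
opening: 0.879
```

Run:
```python
from h import *
p,q=pose(); s=r.snapshot("wrist"); cv2.imwrite("pics/w4.png",s["img"]);print(p)
for l in ["jar","bay_near"]:
    print(l,[(np.round(d["xyz"],4).tolist(),round(d["p"],2)) for d in r.spot_point(s,l)[:3]])
# joystick poses
t=np.radians(38); rot=R.from_quat([1,0,0,0])
rt=R.from_euler('y',-38,degrees=True)*rot
print("z axis",rt.apply([0,0,1]))
```

```text
[0.63250543 0.28782024 0.34259056]
jar [([0.6264, 0.283, 0.0037], 0.94), ([0.6338, 0.4395, 0.0017], 0.45)]
bay_near [([0.4851, 0.2683, 0.0051], 0.81)]
z axis [ 0.61566148  0.         -0.78801075]
```

View pics/w4.png

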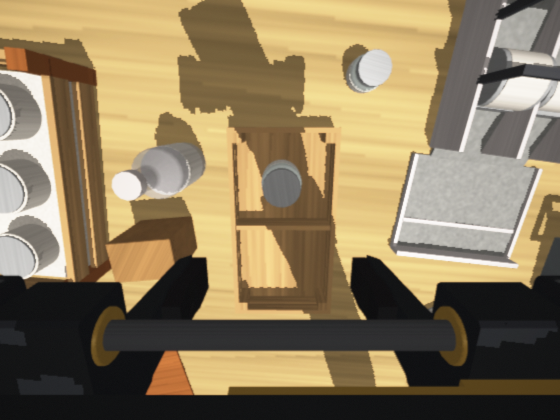

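The jar stands upright in the far bay, seen at (282,183). Now the joystick. I'll compute a pre-pose tilted 38°.

Run:
```python
from h import *
rot=R.from_euler('y',-38,degrees=True)*R.from_quat([1,0,0,0])
a=rot.apply([0,0,1]); f=np.array([.474,-.26,.149]); pre=f-.12*a; print(pre)
print(row([.42,-.02,.38],rot)); print(row(pre+[0,0,.08],rot)); print(row(pre,rot))
```

```text
[ 0.40012062 -0.26        0.24356129]
[-0.2371, 0.2873, -0.0433, -1.7318, 37.827, 4.8199]
[-0.2781, 0.5247, 0.0128, -1.7318, 37.827, 4.8199]
[-0.2783, 0.5248, 0.0928, -1.7318, 37.827, 4.8199]
```

carry_out:
  commands:
    - [-0.237,0.287,-0.043,-1.73,37.83,4.82]
    - [-0.237,0.287,-0.043,-1.73,37.83,4.82]
    - [-0.237,0.287,-0.043,-1.73,37.83,4.82]
    - [-0.237,0.287,-0.043,-1.73,37.83,4.82]
    - [-0.237,0.287,-0.043,-1.73,37.83,4.82]
    - [-0.237,0.287,-0.043,-1.73,37.83,4.82]
    - [-0.278,0.525,0.013,-1.73,37.83,4.82]
    - [-0.278,0.525,0.013,-1.73,37.83,4.82]
    - [-0.278,0.525,0.013,-1.73,37.83,4.82]
    - [-0.278,0.525,0.013,-1.73,37.83,4.82]
    - [-0.278,0.525,0.013,-1.73,37.83,4.82]
    - [-0.278,0.525,0.013,-1.73,37.83,4.82]
  fingers: 127

```text
clock: 10.85
tool_pos: [0.4823, -0.0363, 0.3659]
eef_rot: [0.951, 0.0, 0.309, -0.002]
contact_force: [-0.1, -1.3, -0.4]
opening: 0.504
```

Run:
```python
from h import *
p,q=pose(); s=r.snapshot("wrist"); cv2.imwrite("pics/w5.png",s["img"]);print(p,q.apply([0,0,1]),r.get_state()["q"].round(2))
for l in ["knob","guard","pivot"]:
    print(l,[(np.round(d["xyz"],4).tolist(),round(d["p"],2)) for d in r.spot_point(s,l)[:3]])
rot=R.from_euler('y',-38,degrees=True)*R.from_quat([1,0,0,0])
a=rot.apply([0,0,1]); f=np.array([.474,-.26,.149]); pre=f-.12*a; print(row(pre+[0,0,.08],rot),row(pre,rot))
```

```text
[ 0.48226333 -0.0363338   0.36589325] [ 0.58846138  0.00384343 -0.80851619] [ 0.09  0.15 -0.13  2.35  1.06  0.04 -2.65]
knob [([0.5089, -0.257, 0.0986], 0.19)]
guard [([0.492, -0.2571, 0.2377], 0.84), ([0.7574, -0.0625, 0.0413], 0.32)]
pivot [([0.509, -0.2579, 0.1012], 0.72)]
[-0.0919, 0.2237, -0.0148, -0.148, 1.8458, -0.187] [-0.1391, 0.224, 0.0498, -0.148, 1.8458, -0.187]
```

View pics/w5.png

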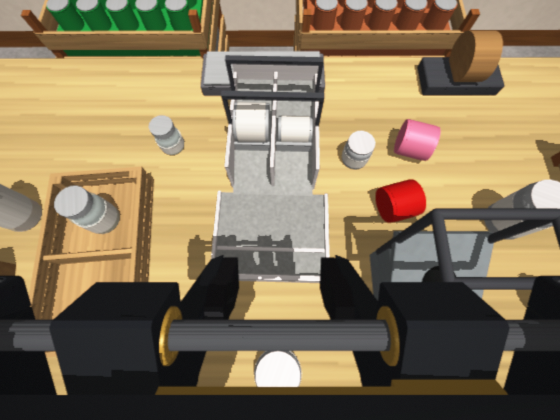

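Joint 6 is at 0.04 and joint 7 at −2.65, both on their limits, so this branch can't reach the tilted pose. I'll fit a kinematic model and look for a better wrist configuration.

```bash
cat > kin.py <<'E'
import numpy as np, itertools
from scipy.spatial.transform import Rotation as R
from scipy.optimize import least_squares
def fk(q,L,s,c):
    d1,L1,L2,L3,e1,e2=L; p=np.zeros(3); M=R.identity()
    M=M*R.from_euler('z',s[0]*q[0]); p=p+M.apply([0,0,d1]); M=M*R.from_euler('y',q[1]); M=M*R.from_euler('z',s[1]*q[2])
    p=p+M.apply([e1,0,L1]); M=M*R.from_euler('y',q[3]); M=M*R.from_euler('z',s[2]*q[4]); p=p+M.apply([e2,0,L2])
    M=M*R.from_euler('y',q[5]); M=M*R.from_euler('z',s[3]*q[6]+c); p=p+M.apply([0,0,L3]); return p,M
E
python3 - <<'E'
from kin import *; from h import r
s=r.get_state()
D=[([ 1.31777869,.68997354,-.19452388,1.56633042,.15732736,.90251539,-.21509179],[.176585,-.59887853,.23792045],[.989725893,.142974886,-2.0512e-4,-8.92e-4]),
(s["q"],s["tool_pos"],s["eef_rot"])]
print(s["q"],s["tool_pos"],s["eef_rot"])
res=[]
for sg in itertools.product([1,-1],repeat=4):
  for c in [0,np.pi/2,-np.pi/2,np.pi]:
    def f(x,full=False):
        o=[]
        for q,p,e in D:
            a,M=fk(q,np.r_[x[:4],0,0],sg,c); o+=list(a-p)+list(.3*(R.from_quat(e).inv()*M).as_rotvec())
        return np.array(o)
    z=least_squares(f,[.3,.4,.4,.25]); res.append((z.cost,sg,c,z.x))
res.sort(key=lambda t:t[0])
for t in res[:3]: print(t)
E
```

```text
[ 0.06565652  0.14628825 -0.11147309  2.34435822  1.05402439  0.04231825
 -2.65413609] [ 0.48329731 -0.03654927  0.36669418] [ 0.95063782 -0.00112273  0.31029568 -0.00175268]
(np.float64(0.0017357687778133371), (-1, -1, -1, -1), 1.5707963267948966, array([0.27024714, 0.63645531, 0.28464717, 0.36149336]))
(np.float64(0.02195961590066811), (-1, 1, -1, -1), 1.5707963267948966, array([0.13924489, 0.67160079, 0.28968934, 0.25118929]))
(np.float64(0.052833876898075186), (-1, -1, -1, 1), 1.5707963267948966, array([0.27024714, 0.63645531, 0.28464717, 0.36149336]))
```

carry_out:
  commands:
    - [0,0,-0.02,0,-8,0]
    - [0,0,-0.02,0,-16,0]
    - [0,0,-0.02,0,-24,0]
    - [0,0,-0.02,0,-32,0]
    - [0,0,-0.02,0,-36,0]
    - [0,0,-0.02,0,-36,0]

```text
clock: 11.65
tool_pos: [0.4725, -0.0327, 0.3846]
eef_rot: [1.0, 0.003, 0.008, -0.001]
contact_force: [1.1, -0.9, 0.6]
opening: 0.5
```

```bash
cat > fit.py <<'E'
from kin import *; from h import r
import json,os
s=r.get_state()
D=json.load(open("d.json")) if os.path.exists("d.json") else [([ 1.31777869,.68997354,-.19452388,1.56633042,.15732736,.90251539,-.21509179],[.176585,-.59887853,.23792045],[.989725893,.142974886,-2.0512e-4,-8.92e-4]),([ 0.06565652,0.14628825,-0.11147309,2.34435822,1.05402439,0.04231825,-2.65413609],[ 0.48329731,-0.03654927,0.36669418],[ 0.95063782,-0.00112273,0.31029568,-0.00175268])]
D.append((list(s["q"]),list(s["tool_pos"]),list(s["eef_rot"]))); json.dump(D,open("d.json","w"))
print(s["q"].round(3),s["tool_pos"],s["eef_rot"].round(3))
sg=(-1,-1,-1,-1); c=np.pi/2
def f(x):
    o=[]
    for q,p,e in D:
        a,M=fk(q,x,sg,c); o+=list(a-p)+list(.3*(R.from_quat(e).inv()*M).as_rotvec())
    return np.array(o)
z=least_squares(f,[.3,.4,.4,.25,0,0]); print(z.x.round(4)); print(z.fun.reshape(-1,6).round(4))
json.dump(list(z.x),open("L.json","w"))
E
python3 fit.py
```

```text
[ 0.489  0.371 -0.744  1.773  0.282  1.09  -1.914] [ 0.47250403 -0.03271424  0.384609  ] [ 1.     0.003  0.008 -0.001]
[ 0.381   0.6739  0.4148  0.4268 -0.1019  0.0515]
[[ 0.0332 -0.0029  0.0018  0.      0.     -0.    ]
 [-0.0013 -0.0023  0.0054  0.      0.     -0.    ]
 [-0.0169  0.0089 -0.0072  0.      0.      0.    ]]
```

carry_out:
  commands:
    - [-0.02,0.05,0,0,0,-8]
    - [-0.03,0.08,0,0,0,-16]
    - [-0.03,0.1,0,0,0,-24]
    - [-0.03,0.12,0,0,0,-32]
    - [-0.03,0.14,0,0,0,-40]
    - [-0.03,0.16,0,0,0,-48]

```text
clock: 12.25
tool_pos: [0.4436, -0.1938, 0.382]
eef_rot: [0.911, 0.412, 0.009, 0.003]
contact_force: [0.3, -0.1, 0.4]
opening: 0.503
```

```bash
python3 fit.py
```

```text
[ 0.944  0.439 -0.943  1.748  0.386  1.134 -0.836] [ 0.44359486 -0.19376925  0.38199005] [0.911 0.412 0.009 0.003]
[ 0.3827  0.6692  0.4172  0.4187 -0.0978  0.0523]
[[ 0.0347 -0.0041  0.0032  0.      0.     -0.    ]
 [-0.0014 -0.0027  0.0061  0.      0.     -0.    ]
 [-0.013   0.0115 -0.0047  0.      0.      0.    ]
 [-0.0052  0.0012 -0.0045  0.      0.      0.    ]]
```

carry_out:
  commands:
    - [0,0,0,0,0,-8]
    - [0,0,0,0,0,-16]
    - [0,0,0,0,0,-24]
    - [0,0,0,0,0,-32]
    - [0,0,0,0,0,-40]
    - [0,0,0,0,0,-48]
    - [0,0,-0.02,0,0,-56]
    - [0,0,-0.04,0,0,-64]

```text
clock: 13.05
tool_pos: [0.4425, -0.1929, 0.4219]
eef_rot: [0.554, 0.833, 0.006, 0.006]
contact_force: [0.1, -1.1, 0.7]
opening: 0.501
```

```bash
python3 fit.py
```

```text
[ 1.106  0.52  -1.291  1.664  0.513  1.334  0.13 ] [ 0.44252833 -0.1929246   0.4218848 ] [0.554 0.833 0.006 0.006]
[ 0.3925  0.6524  0.4159  0.4114 -0.0904  0.0514]
[[ 0.0346  0.0017  0.0043  0.      0.     -0.    ]
 [-0.0014 -0.0015  0.0055  0.      0.     -0.    ]
 [-0.0124  0.0161 -0.0038  0.      0.      0.    ]
 [-0.0033  0.0072 -0.0031  0.      0.      0.    ]
 [ 0.0034 -0.0115 -0.0028 -0.      0.      0.    ]]
```

carry_out:
  commands:
    - [0,0,0,0,0,-8]
    - [0,0,0,0,0,-16]
    - [0,0,0,0,0,-24]
    - [0,0,0,0,0,-32]
    - [0,0,0,0,0,-40]
    - [0,0,0,0,0,-48]
    - [0,0,0,0,0,-56]
    - [0,0,0,0,0,-64]
    - [0,0,0,0,0,-68]
    - [0,0,0,0,0,-68]

```text
clock: 14.05
tool_pos: [0.4428, -0.1931, 0.4217]
eef_rot: [-0.003, 1.0, 0.001, 0.009]
contact_force: [-0.1, -0.3, -0.0]
opening: 0.504
```

```bash
python3 fit.py
```

```text
[ 1.147  0.595 -1.443  1.663  0.601  1.404  1.206] [ 0.44279211 -0.19311089  0.42173182] [-0.003  1.     0.001  0.009]
[ 0.3984  0.6388  0.4121  0.4057 -0.0835  0.0494]
[[ 0.0342  0.0069  0.005   0.      0.     -0.    ]
 [-0.0016  0.0006  0.0052  0.      0.     -0.    ]
 [-0.0129  0.0195 -0.0033  0.      0.      0.    ]
 [-0.0028  0.0119 -0.0022  0.      0.      0.    ]
 [ 0.0037 -0.0048 -0.0012 -0.      0.      0.    ]
 [ 0.0061 -0.0135 -0.0035 -0.      0.      0.    ]]
```

```bash
cat > fit2.py <<'E'
import json,numpy as np
from scipy.spatial.transform import Rotation as R
from scipy.optimize import least_squares
D=json.load(open("d.json"))
def frames(q):
    M=R.identity(); F=[M]
    for ax,a in zip("zyzyzyz",[-q[0],q[1],-q[2],q[3],-q[4],q[5],-q[6]+np.pi/2]):
        M=M*R.from_euler(ax,a); F.append(M)
    return F
A=[];b=[]
# base xyz, F1 x, F3 xyz, F5 xyz, F7 z : minimal sets
def cols(q):
    F=[f.as_matrix() for f in frames(q)]
    return np.column_stack([[0,0,1],F[1][:,0],F[3],F[5],F[6][:,0],F[7][:,2]])
names="z0 e1x u_x u_y u_z f_x f_y f_z w_x t_z".split()
A=np.vstack([cols(q) for q,p,e in D]); b=np.hstack([p for q,p,e in D])
import itertools
best=[]
for k in range(4,9):
  for idx in itertools.combinations(range(10),k):
    x,res,rk,sv=np.linalg.lstsq(A[:,idx],b,rcond=None); rr=np.abs(A[:,idx]@x-b).max(); best.append((k,rr,idx,x))
for k in range(4,9):
  for t in sorted([t for t in best if t[0]==k],key=lambda t:t[1])[:2]: print(k,round(t[1],5),{names[i]:round(v,4) for i,v in zip(t[2],t[3])})
E
python3 fit2.py
```

```text
4 0.04401 {'z0': np.float64(0.2876), 'u_z': np.float64(0.6199), 'f_z': np.float64(0.3128), 't_z': np.float64(0.339)}
4 0.05814 {'u_x': np.float64(0.3281), 'u_y': np.float64(-0.0813), 'u_z': np.float64(0.4407), 'f_x': np.float64(-0.1042)}
5 0.01135 {'z0': np.float64(0.3566), 'u_y': np.float64(-0.0401), 'u_z': np.float64(0.5569), 'f_z': np.float64(0.3337), 't_z': np.float64(0.3312)}
5 0.02528 {'z0': np.float64(0.3081), 'u_z': np.float64(0.5458), 'f_y': np.float64(-0.0425), 'f_z': np.float64(0.3308), 't_z': np.float64(0.2883)}
6 0.00985 {'z0': np.float64(0.3765), 'u_x': np.float64(-0.0244), 'u_y': np.float64(-0.0398), 'u_z': np.float64(0.5613), 'f_z': np.float64(0.3565), 't_z': np.float64(0.3518)}
6 0.01066 {'z0': np.float64(0.356), 'u_y': np.float64(-0.0434), 'u_z': np.float64(0.5511), 'f_x': np.float64(-0.0074), 'f_z': np.float64(0.3323), 't_z': np.float64(0.3311)}
7 0.00845 {'z0': np.float64(0.3796), 'e1x': np.float64(-0.008), 'u_x': np.float64(-0.0317), 'u_y': np.float64(-0.041), 'u_z': np.float64(0.5753), 'f_z': np.float64(0.3645), 't_z': np.float64(0.3656)}
7 0.00876 {'z0': np.float64(0.3675), 'u_y': np.float64(-0.0561), 'u_z': np.float64(0.5541), 'f_x': np.float64(-0.012), 'f_y': np.float64(0.0135), 'f_z': np.float64(0.3312), 't_z': np.float64(0.345)}
8 0.00716 {'z0': np.float64(0.3422), 'e1x': np.float64(-0.0173), 'u_y': np.float64(-0.0442), 'u_z': np.float64(0.5839), 'f_x': np.float64(-0.0175), 'f_z': np.float64(0.3457), 'w_x': np.float64(0.0172), 't_z': np.float64(0.3479)}
8 0.00834 {'z0': np.float64(0.3765), 'e1x': np.float64(-0.0101), 'u_x': np.float64(-0.0293), 'u_y': np.float64(-0.0431), 'u_z': np.float64(0.5752), 'f_x': np.float64(-0.0038), 'f_z': np.float64(0.3618), 't_z': np.float64(0.3655)}
```

```bash
cat >> fit2.py <<'E'
print('---')
def cols(q):
    F=[f.as_matrix() for f in frames(q)]
    return np.column_stack([[0,0,1],F[1][:,0],F[1][:,1],F[2][:,0],F[3],F[4][:,0],F[5],F[6][:,0],F[7]])
names="z0 e1x e1y F2x u_x u_y u_z F4x f_x f_y f_z w_x t_x t_y t_z".split()
A=np.vstack([cols(q) for q,p,e in D]); best=[]
for k in range(4,9):
  for idx in itertools.combinations(range(15),k):
    if not {0,6,10,14}<=set(idx): continue
    x,res,rk,sv=np.linalg.lstsq(A[:,idx],b,rcond=None); rr=np.abs(A[:,idx]@x-b).max(); best.append((k,rr,idx,x))
for k in range(4,9):
  for t in sorted([t for t in best if t[0]==k],key=lambda t:t[1])[:3]: print(k,round(t[1],5),{names[i]:round(float(v),4) for i,v in zip(t[2],t[3])})
E
python3 fit2.py | sed -n '/---/,$p'
```

```text
---
4 0.04401 {'z0': 0.2876, 'u_z': 0.6199, 'f_z': 0.3128, 't_z': 0.339}
5 0.01135 {'z0': 0.3566, 'u_y': -0.0401, 'u_z': 0.5569, 'f_z': 0.3337, 't_z': 0.3312}
5 0.01476 {'z0': 0.3136, 'e1y': -0.038, 'u_z': 0.5923, 'f_z': 0.3489, 't_z': 0.3243}
5 0.02528 {'z0': 0.3081, 'u_z': 0.5458, 'f_y': -0.0425, 'f_z': 0.3308, 't_z': 0.2883}
6 0.00011 {'z0': 0.3472, 'e1y': -0.0188, 'u_y': -0.0272, 'u_z': 0.5636, 'f_z': 0.3448, 't_z': 0.3264}
6 0.00891 {'z0': 0.3541, 'u_y': -0.0377, 'u_z': 0.5598, 'f_z': 0.3306, 't_y': 0.0039, 't_z': 0.3334}
6 0.00947 {'z0': 0.3166, 'e1y': -0.0245, 'u_z': 0.5581, 'f_y': -0.0253, 'f_z': 0.3468, 't_z': 0.2994}
7 0.0 {'z0': 0.3469, 'e1y': -0.0188, 'u_y': -0.0269, 'u_z': 0.5634, 'f_y': -0.0004, 'f_z': 0.3448, 't_z': 0.3261}
7 8e-05 {'z0': 0.3472, 'e1y': -0.0188, 'u_y': -0.0273, 'u_z': 0.5635, 'f_x': -0.0001, 'f_z': 0.3447, 't_z': 0.3264}
7 9e-05 {'z0': 0.3473, 'e1y': -0.0188, 'u_y': -0.0272, 'u_z': 0.5636, 'f_z': 0.3448, 't_x': -0.0, 't_z': 0.3265}
8 0.0 {'z0': 0.3469, 'e1y': -0.0188, 'u_x': -0.0, 'u_y': -0.0269, 'u_z': 0.5634, 'f_y': -0.0004, 'f_z': 0.3448, 't_z': 0.3261}
8 0.0 {'z0': 0.3469, 'e1y': -0.0188, 'u_y': -0.0269, 'u_z': 0.5634, 'f_x': -0.0, 'f_y': -0.0004, 'f_z': 0.3448, 't_z': 0.3261}
8 0.0 {'z0': 0.3469, 'e1x': 0.0, 'e1y': -0.0188, 'u_y': -0.0269, 'u_z': 0.5634, 'f_y': -0.0004, 'f_z': 0.3448, 't_z': 0.3261}
```

Exact kinematic model found (errors below 0.1 mm). Now a search for IK solutions at the knob.

```bash
cat > ik.py <<'E'
import numpy as np
from scipy.spatial.transform import Rotation as R
from scipy.optimize import least_squares
lo=np.array([-3.01,-.46,-1.47,.13,-1,.04,-2.66]); hi=np.array([3.01,2.08,1.51,2.56,4.14,2.09,2.66])
def fk(q,pts=False):
    M=R.from_euler('z',-q[0]); p=M.apply([0,-.0188,0])+[0,0,.3469]; P=[p]
    M=M*R.from_euler('y',q[1])*R.from_euler('z',-q[2]); p=p+M.apply([0,-.0269,.5634]); P.append(p)
    M=M*R.from_euler('y',q[3])*R.from_euler('z',-q[4]); p=p+M.apply([0,-.0004,.3448]); P.append(p)
    M=M*R.from_euler('y',q[5])*R.from_euler('z',-q[6]+np.pi/2); p=p+M.apply([0,0,.3261])
    return (p,M,P) if pts else (p,M)
def ik(p,rot,q0,m=0.05,w=0.02,qref=None):
    l,h=lo+m,hi-m; q0=np.clip(q0,l+1e-3,h-1e-3); qref=q0 if qref is None else qref
    def f(q):
        a,M=fk(q); return np.r_[(a-p)*10,3*(rot.inv()*M).as_rotvec(),w*(q-qref)]
    z=least_squares(f,q0,bounds=(l,h)); a,M=fk(z.x)
    return z.x,np.linalg.norm(a-p),(rot.inv()*M).magnitude()
E
python3 - <<'E'
from ik import *
rng=np.random.default_rng(0)
f=np.array([.474,-.26,.149])
for flip in [0,180]:
  for tilt in [30,35,40]:
    rot=R.from_euler('y',-tilt,degrees=True)*R.from_quat([1,0,0,0])*R.from_euler('z',flip,degrees=True)
    a=rot.apply([0,0,1]); S=[]
    for i in range(40):
        q,e,o=ik(f,rot,rng.uniform(lo,hi),m=.1,w=0.001)
        if e<1e-3 and o<.01: S.append(q)
    print(flip,tilt,len(S))
    S=np.array(S)
    if len(S):
        mg=np.min(np.minimum(S-lo,hi-S),axis=1)
        for i in np.argsort(-mg)[:4]: print('  ',S[i].round(2),mg[i].round(2),'elbow',fk(S[i],True)[2][1].round(2))
E
```

```text
0 30 13
   [ 0.84  0.73 -0.41  2.31  3.18  0.31  2.12] 0.25 elbow [ 0.22 -0.31  0.76]
   [ 0.82  0.72 -0.38  2.32  3.26  0.31  2.04] 0.24 elbow [ 0.23 -0.31  0.76]
   [ 0.79  0.72 -0.32  2.32  3.37  0.32  1.93] 0.24 elbow [ 0.24 -0.3   0.77]
   [ 0.77  0.72 -0.3   2.32  3.4   0.32  1.89] 0.24 elbow [ 0.24 -0.29  0.77]
0 35 20
   [ 1.    0.8  -0.62  2.37  2.96  0.45  2.4 ] 0.19 elbow [ 0.19 -0.37  0.73]
   [ 0.93  0.78 -0.51  2.37  3.15  0.45  2.2 ] 0.19 elbow [ 0.21 -0.35  0.74]
   [ 0.89  0.77 -0.45  2.37  3.24  0.46  2.11] 0.19 elbow [ 0.22 -0.34  0.74]
   [ 0.82  0.75 -0.33  2.38  3.42  0.48  1.93] 0.18 elbow [ 0.23 -0.32  0.75]
0 40 19
   [ 1.09  0.88 -0.74  2.42  2.95  0.59  2.49] 0.14 elbow [ 0.17 -0.41  0.69]
   [ 1.    0.84 -0.58  2.43  3.17  0.6   2.26] 0.13 elbow [ 0.2  -0.38  0.71]
   [ 1.    0.84 -0.57  2.43  3.18  0.6   2.25] 0.13 elbow [ 0.2  -0.38  0.71]
   [ 0.68  0.79 -0.04  2.44  3.7   0.76  1.69] 0.12 elbow [ 0.28 -0.29  0.74]
180 30 24
   [ 1.21  0.94 -1.1   2.3   2.02  0.59  0.18] 0.26 elbow [ 0.14 -0.45  0.66]
   [ 1.17  0.9  -1.02  2.3   2.09  0.53  0.11] 0.26 elbow [ 0.15 -0.43  0.68]
   [ 1.17  0.89 -1.    2.3   2.11  0.52  0.09] 0.26 elbow [ 0.15 -0.43  0.68]
   [ 1.14  0.86 -0.94  2.3   2.18  0.47  0.02] 0.26 elbow [ 0.15 -0.42  0.7 ]
180 35 17
   [ 1.29  1.05 -1.25  2.36  2.13  0.74  0.15] 0.2 elbow [ 0.11 -0.49  0.6 ]
   [ 1.29  1.04 -1.23  2.36  2.14  0.73  0.14] 0.2 elbow [ 0.11 -0.49  0.61]
   [ 1.25  0.98 -1.12  2.36  2.24  0.64  0.02] 0.2 elbow [ 0.12 -0.47  0.64]
   [ 1.17  0.91 -0.95  2.36  2.44  0.54 -0.19] 0.2 elbow [ 0.14 -0.43  0.68]
180 40 18
   [ 1.34  1.14 -1.31  2.41  2.26  0.84  0.1 ] 0.15 elbow [ 0.1  -0.51  0.56]
   [ 1.32  1.09 -1.24  2.41  2.33  0.78  0.02] 0.15 elbow [ 0.1  -0.5   0.58]
   [ 1.27  1.02 -1.1   2.41  2.48  0.7  -0.14] 0.15 elbow [ 0.12 -0.48  0.62]
   [ 1.27  1.02 -1.1   2.41  2.48  0.7  -0.15] 0.15 elbow [ 0.12 -0.48  0.62]
```

```bash
cat > plan.py <<'E'
from ik import *
from h import r
def rows(qs,p0,M0):
    o=[]
    for q in qs:
        p,M=fk(q); o.append(np.round(np.r_[M0.inv().apply(p-p0),(M0.inv()*M).as_rotvec(degrees=True)],3).tolist())
    return o
E
python3 - <<'E'
from plan import *
qc=np.array(r.get_state()["q"]); print(qc.round(3))
f=np.array([.474,-.26,.149]); rng=np.random.default_rng(1)
for flip,tilt in [(0,35),(180,30),(180,35)]:
    rot=R.from_euler('y',-tilt,degrees=True)*R.from_quat([1,0,0,0])*R.from_euler('z',flip,degrees=True)
    a=rot.apply([0,0,1]); best=None
    for i in range(40):
        q0=rng.uniform(lo,hi)
        q,e,o=ik(f-.12*a+[0,0,.05],rot,q0,m=.1,w=0.03,qref=qc)
        if e<5e-3 and o<.03:
            q,e,o=ik(f-.12*a+[0,0,.05],rot,q,m=.1,w=0.001)
            # continue to final
            qf,ef,of=ik(f,rot,q,m=.08,w=.001)
            c=np.linalg.norm(q-qc)
            if e<1e-3 and ef<1e-3 and of<.01 and (best is None or c<best[0]): best=(c,q,qf)
    print(flip,tilt,best and (best[1].round(2),best[2].round(2)))
    if best:
        prev=None
        for t in np.linspace(0,1,11):
            p,M,P=fk(qc+t*(best[1]-qc),True); ang=0 if prev is None else np.degrees((prev.inv()*M).magnitude()); prev=M
            print(p.round(3),M.apply([0,0,1]).round(2),M.apply([1,0,0]).round(2),round(ang,1),'elbow',P[1].round(2),'wr',P[2].round(2))
E
```

```text
[ 1.147  0.595 -1.443  1.663  0.601  1.404  1.206]
0 35 None
180 30 (array([ 1.53,  0.62, -1.37,  2.24,  1.16,  0.46,  0.95]), array([ 1.3 ,  1.09, -1.36,  2.29,  1.87,  0.84,  0.37]))
[ 0.443 -0.193  0.422] [ 0.02  0.   -1.  ] [-1.   -0.01 -0.02] 0 elbow [ 0.12 -0.32  0.8 ] wr [ 0.44 -0.19  0.75]
[ 0.448 -0.212  0.404] [ 0.07 -0.03 -1.  ] [-1.    0.02 -0.08] 3.9 elbow [ 0.11 -0.32  0.8 ] wr [ 0.42 -0.2   0.73]
[ 0.451 -0.23   0.388] [ 0.13 -0.05 -0.99] [-0.99  0.04 -0.13] 3.6 elbow [ 0.09 -0.33  0.8 ] wr [ 0.41 -0.21  0.71]
[ 0.452 -0.246  0.374] [ 0.18 -0.07 -0.98] [-0.98  0.04 -0.19] 3.4 elbow [ 0.08 -0.33  0.8 ] wr [ 0.39 -0.22  0.69]
[ 0.452 -0.258  0.361] [ 0.24 -0.08 -0.97] [-0.97  0.05 -0.24] 3.2 elbow [ 0.07 -0.34  0.8 ] wr [ 0.37 -0.23  0.68]
[ 0.45  -0.268  0.349] [ 0.29 -0.09 -0.95] [-0.96  0.04 -0.29] 3.0 elbow [ 0.06 -0.34  0.79] wr [ 0.36 -0.24  0.66]
[ 0.446 -0.274  0.337] [ 0.33 -0.09 -0.94] [-0.94  0.04 -0.34] 2.9 elbow [ 0.04 -0.34  0.79] wr [ 0.34 -0.25  0.64]
[ 0.441 -0.277  0.327] [ 0.38 -0.08 -0.92] [-0.92  0.03 -0.38] 2.9 elbow [ 0.03 -0.34  0.79] wr [ 0.32 -0
[... 1056 characters left out ...]
.67]
[ 0.455 -0.299  0.345] [ 0.34 -0.17 -0.92] [-0.93  0.07 -0.36] 3.8 elbow [ 0.05 -0.34  0.79] wr [ 0.34 -0.24  0.65]
[ 0.451 -0.304  0.334] [ 0.4  -0.17 -0.9 ] [-0.91  0.06 -0.41] 3.6 elbow [ 0.03 -0.35  0.79] wr [ 0.32 -0.25  0.63]
[ 0.444 -0.303  0.324] [ 0.45 -0.15 -0.88] [-0.88  0.04 -0.46] 3.5 elbow [ 0.02 -0.35  0.79] wr [ 0.3  -0.25  0.61]
[ 0.434 -0.295  0.314] [ 0.5  -0.11 -0.86] [-0.86  0.03 -0.51] 3.6 elbow [ 0.   -0.35  0.79] wr [ 0.27 -0.26  0.59]
[ 0.422 -0.281  0.305] [ 0.54 -0.06 -0.84] [-0.84  0.01 -0.54] 3.9 elbow [-0.01 -0.36  0.79] wr [ 0.24 -0.26  0.58]
[ 0.405 -0.26   0.297] [ 0.57  0.   -0.82] [-0.82 -0.   -0.57] 4.3 elbow [-0.03 -0.36  0.78] wr [ 0.22 -0.26  0.56]
```

Run:
```python
from h import *
p,q=pose(); T=np.array([[0,-.954,-.298,.077],[1,0,0,0],[0,-.298,.954,-.146],[0,0,0,1]])
for n in ["side","top"]:
    s=r.snapshot(n); I=s["img"].copy()
    u=proj(s,p); v=proj(s,p+q.apply(T[:3,3])); print(n,u,v)
    c=((u+v)/2).astype(int); x0=int(np.clip(c[0]-100,0,360)); y0=int(np.clip(c[1]-75,0,270))
    cv2.imwrite(f"pics/{n}5.png",cv2.resize(I[y0:y0+150,x0:x0+200],(800,600),interpolation=3)); print((v-[x0,y0])*4)
```

```text
side [280.85330377 194.72680598] [249.40784534 155.01128533]
[337.63138137 224.04514132]
top [369.71953485 226.19032301] [386.22821059 265.23864963]
[436.91284236 380.95459852]
```

View pics/side5.png

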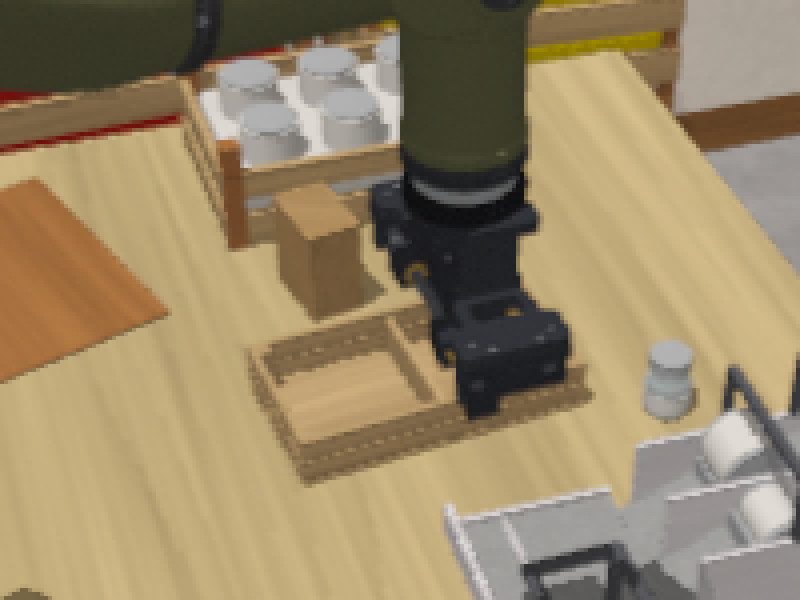

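View pics/top5.png

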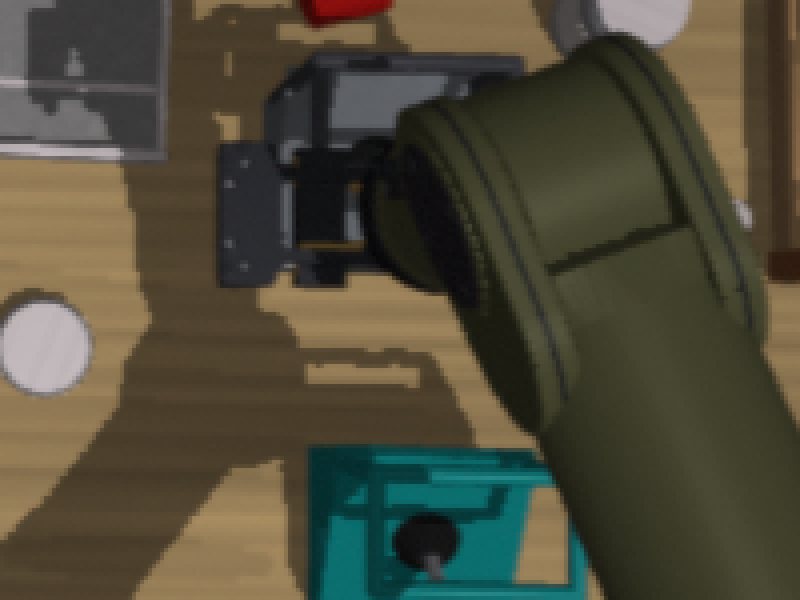

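The side view shows the camera housing as a small bump at (385,210), well inside my worst case. The half-turned hand at 30–32° therefore clears the teal guard, so I'll go to the pre-pose.

```bash
cat > stick.py <<'E'
from h import *
rot=R.from_euler('y',-32,degrees=True)*R.from_quat([0,1,0,0])
a=rot.apply([0,0,1]); F=np.array([.474,-.26,.150])
E
python3 - <<'E'
from stick import *
print(a, F-.12*a+[0,0,.05])
print(row(F-.12*a+[0,0,.05],rot)); print(row(F-.06*a,rot))
E
```

```text
[ 0.52991926  0.         -0.8480481 ] [ 0.41040969 -0.26        0.30176577]
[0.0346, -0.0662, 0.1197, 0.155, -30.8802, 0.1285]
[0.0048, -0.0665, 0.2212, 0.155, -30.8802, 0.1285]
```

carry_out:
  commands:
    - [0.005,-0.01,0.02,0,-5,0]
    - [0.01,-0.02,0.04,0,-10,0]
    - [0.015,-0.03,0.06,0,-15,0]
    - [0.02,-0.04,0.08,0,-20,0]
    - [0.025,-0.05,0.1,0,-25,0]
    - [0.035,-0.066,0.12,0,-31,0]
    - [0.035,-0.066,0.12,0,-31,0]
    - [0.035,-0.066,0.12,0,-31,0]

```text
clock: 14.95
tool_pos: [0.4076, -0.2618, 0.3007]
eef_rot: [0.001, 0.961, 0.001, 0.276]
contact_force: [0.4, -0.5, 0.6]
opening: 0.499
```

Run:
```python
from stick import *
print(r.get_state()["q"].round(2)); p,q=pose(); print(p,q.apply([0,0,1]))
s=r.snapshot("wrist"); cv2.imwrite("pics/w6.png",s["img"])
for l in ["knob","guard","pivot"]:
    print(l,[(np.round(d["xyz"],4).tolist(),round(d["p"],2)) for d in r.spot_point(s,l)[:3]])
print(row(F-.06*a,rot)); print(row(F,rot))
```

```text
[ 1.51  0.54 -1.21  2.28  1.15  0.28  0.99]
[ 0.40756839 -0.26175679  0.30073431] [ 0.53006337  0.00199283 -0.84795569]
knob [([0.3789, -0.0321, 0.0], 0.33)]
guard [([0.4905, -0.258, 0.2389], 0.72), ([0.5082, -0.2611, 0.0024], 0.65), ([0.79, 0.1802, 0.0005], 0.21)]
pivot [([0.5074, -0.2619, 0.1015], 0.65)]
[0.0282, 0.0011, 0.1035, 0.1106, 0.3358, 0.0411]
[0.0286, 0.0009, 0.1635, 0.1106, 0.3358, 0.0411]
```

View pics/w6.png

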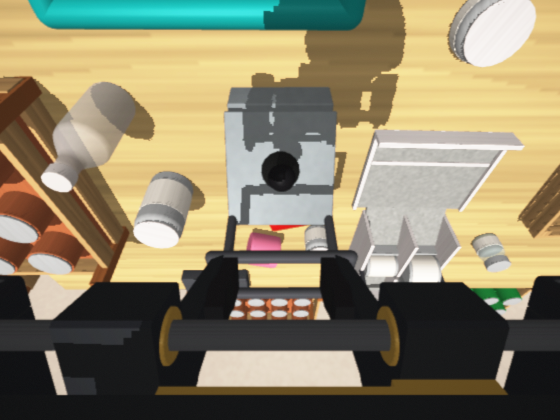

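The knob is at pixel (281,171), almost centred. I'll check its position from the ray.

Run:
```python
from stick import *
p,q=pose(); s=r.snapshot("wrist"); T=np.array(s["tool_from_camera"]); K=np.array(s["intrinsics"])
d=np.linalg.inv(K)@[281,171,1]; d=q.apply(T[:3,:3]@d); o=p+q.apply(T[:3,3])
print(o+(.157-o[2])/d[2]*d, p)
d=np.linalg.inv(K)@[284,163,1]; d=q.apply(T[:3,:3]@d); print(o+(.165-o[2])/d[2]*d)
```

```text
[ 0.46663874 -0.25937752  0.157     ] [ 0.41071555 -0.26124008  0.30339048]
[ 0.44968829 -0.25670927  0.165     ]
```

carry_out:
  commands:
    - [0.014,0,0.04,0,0,0]
    - [0.028,0,0.08,0,0,0]
    - [0.028,0,0.103,0,0,0]
    - [0.028,0,0.103,0,0,0]

```text
clock: 15.6
tool_pos: [0.4421, -0.2633, 0.2014]
eef_rot: [0.0, 0.96, -0.002, 0.279]
contact_force: [-1.4, -0.8, -1.1]
opening: 0.501
```

Run:
```python
from stick import *
p,q=pose(); s=r.snapshot("wrist"); cv2.imwrite("pics/w7.png",s["img"])
print(p,r.get_state()["q"].round(2),row(F,rot))
```

```text
[ 0.44212703 -0.26325642  0.20138666] [ 1.32  0.85 -1.16  2.35  1.99  0.51  0.21] [-0.0055, -0.0014, 0.0508, 0.9236, 0.0813, -0.7515]
```

View pics/w7.png

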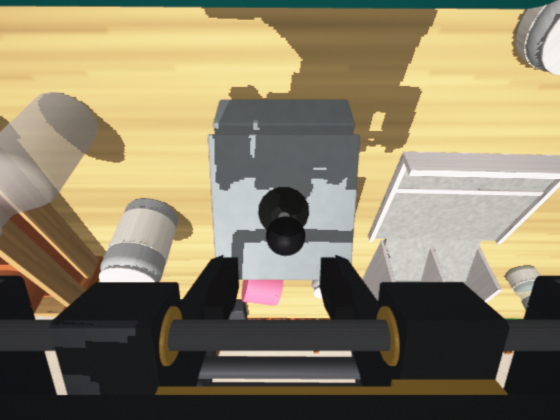

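The knob at (286,237) lies between the fingertips and clear of the guard. Advancing to straddle it.

carry_out:
  commands:
    - [-0.003,0.001,0.025,0,0,0]
    - [-0.005,0.002,0.05,0,0,0]
    - [-0.005,0.002,0.05,0,0,0]

```text
clock: 15.95
tool_pos: [0.4728, -0.2586, 0.1595]
eef_rot: [0.0, 0.961, 0.003, 0.277]
contact_force: [0.1, 0.2, 0.8]
opening: 0.503
```

Run:
```python
from stick import *
p,q=pose(); s=r.snapshot("wrist"); cv2.imwrite("pics/w8.png",s["img"])
print(p,r.get_state()["q"].round(2),r.get_state()["contact_force"],row(F,rot))
```

```text
[ 0.4727613  -0.25863492  0.15948497] [ 1.25  0.95 -1.16  2.32  2.05  0.62  0.17] [-0.47445067  0.70605625 -0.08434976] [0.004, -0.0013, 0.0102, 0.2155, 0.2311, -0.0523]
```

View pics/w8.png

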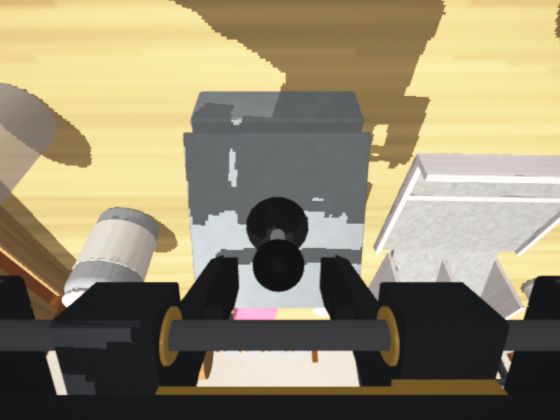

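carry_out:
  commands:
    - [0.004,-0.001,0.006,0,0,0]
    - [0.004,-0.001,0.012,0,0,0]
    - [0.004,-0.001,0.012,0,0,0]

```text
clock: 16.3
tool_pos: [0.474, -0.2612, 0.1487]
eef_rot: [0.0, 0.961, 0.0, 0.278]
contact_force: [-0.3, 0.4, 0.2]
opening: 0.505
```

carry_out:
  commands:
    - [0,0.008,0,0,0,0]
    - [0,0.014,0,0,0,0]
    - [0,0.02,0,0,0,0]
    - [0,0.026,0,0,0,0]
    - [0,0.03,0,0,0,0]
    - [0,0.032,0,0,0,0]

```text
clock: 16.9
tool_pos: [0.4743, -0.2292, 0.1484]
eef_rot: [0.001, 0.961, -0.0, 0.278]
contact_force: [-0.3, -4.0, 0.4]
opening: 0.503
```

Run:
```python
from stick import *
p,q=pose(); s=r.snapshot("wrist"); cv2.imwrite("pics/w9.png",s["img"])
print(p,r.get_state()["contact_force"],r.get_state()["opening"])
```

```text
[ 0.47432516 -0.22915047  0.14842024] [-0.75922392 -5.28164598  0.17449796] 0.5020192215622029
```

View pics/w9.png

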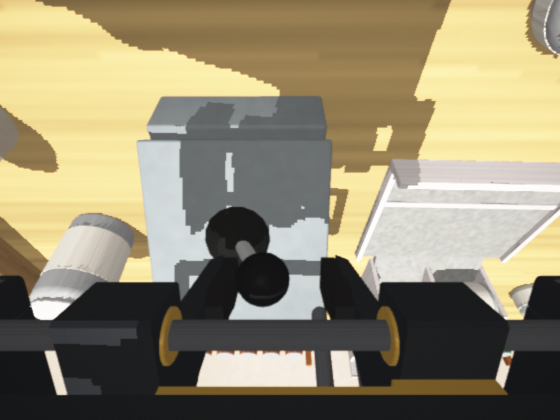

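The stick is tilted left about 0.33 rad (5.3 N), with the knob at (263,278). Pushing 4 mm further and holding.

carry_out:
  commands:
    - [0,0.002,0,0,0,0]
    - [0,0.004,0,0,0,0]
    - [0,0.004,0,0,0,0]
    - [0,0.004,0,0,0,0]
    - [0,0.004,0,0,0,0]
    - [0,0.004,0,0,0,0]
    - [0,0.004,0,0,0,0]
    - [0,0.004,0,0,0,0]
    - [0,0.004,0,0,0,0]
    - [0,0.004,0,0,0,0]
    - [0,0.004,0,0,0,0]
    - [0,0.004,0,0,0,0]

```text
clock: 18.15
tool_pos: [0.4745, -0.2259, 0.1481]
eef_rot: [0.001, 0.961, -0.0, 0.277]
contact_force: [1.7, -5.7, -2.3]
opening: 0.501
```

carry_out:
  commands:
    - [0,0,0,0,0,0]
    - [0,0,0,0,0,0]
    - [0,0,0,0,0,0]
    - [0,0,0,0,0,0]
    - [0,0,0,0,0,0]
    - [0,0,0,0,0,0]
    - [0,0,0,0,0,0]
    - [0,0,0,0,0,0]
    - [0,0,0,0,0,0]

```text
clock: 19.05
tool_pos: [0.4744, -0.2259, 0.1481]
eef_rot: [0.001, 0.961, -0.0, 0.277]
contact_force: [1.5, -5.2, -2.9]
opening: 0.501
```

Run:
```python
from stick import *
p,q=pose(); s=r.snapshot("top"); cv2.imwrite("pics/t9.png",cv2.resize(s["img"][90:345,100:460],(800,567),interpolation=3))
print(p,r.get_state()["contact_force"])
print([(np.round(d["xyz"],3).tolist(),round(d["p"],2)) for d in r.spot_point(s,"wide_tin")[:4]])
```

```text
[ 0.47443967 -0.22593738  0.14811903] [ 0.58472855 -5.5581127  -2.91834989]
[([0.778, -0.294, 0.035], 0.9), ([0.559, 0.02, 0.042], 0.88), ([0.658, -0.246, 0.035], 0.79)]
```

View pics/t9.png

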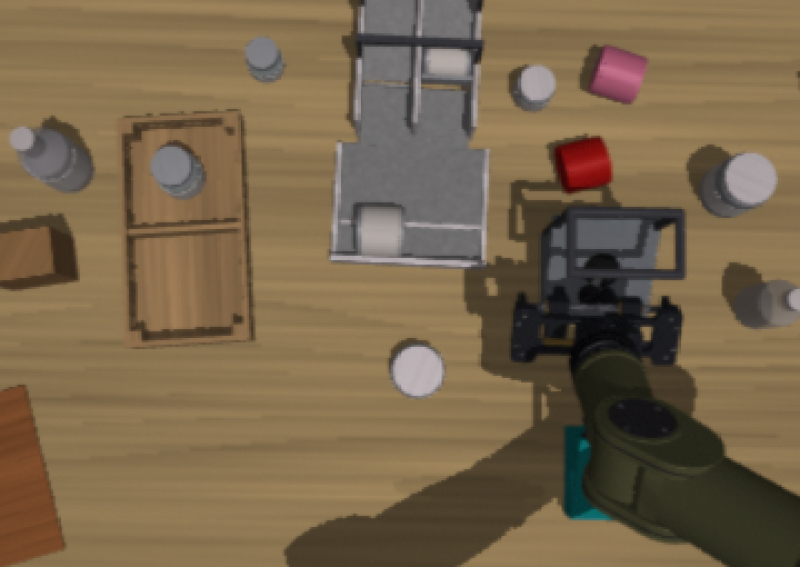

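The wide tin now lies in the run-out at (380,230), and the slim tin is still in its lane at (447,62). Letting the stick return and backing out.

carry_out:
  commands:
    - [0,-0.007,0,0,0,0]
    - [0,-0.014,0,0,0,0]
    - [0,-0.021,0,0,0,0]
    - [0,-0.028,0,0,0,0]
    - [0,-0.034,0,0,0,0]
    - [0,-0.034,0,0,0,0]
    - [0,-0.034,-0.03,0,0,0]
    - [0,-0.034,-0.07,0,0,0]
    - [0,-0.034,-0.11,0,0,0]
    - [0,-0.034,-0.15,0,0,0]
    - [0,-0.034,-0.17,0,0,0]

```text
clock: 20.25
tool_pos: [0.3858, -0.2657, 0.2863]
eef_rot: [0.005, 0.961, -0.009, 0.276]
contact_force: [0.6, -1.5, 0.0]
opening: 0.498
```

Run:
```python
from stick import *
p,q=pose(); s=r.snapshot("wrist"); cv2.imwrite("pics/w10.png",s["img"])
print(p,r.get_state()["contact_force"],r.get_state()["q"].round(2))
print("tin",[(np.round(d["xyz"],3).tolist(),round(d["p"],2)) for d in r.spot_point(s,"wide_tin")[:4]])
print("knob",[(np.round(d["xyz"],3).tolist(),round(d["p"],2)) for d in r.spot_point(s,"knob")[:4]])
from ik import *
qc=np.array(r.get_state()["q"])
# IK options for tin grasp & placing
for yaw in [-2.6,177.4]:
  for P in [[.559,.02,.25],[.559,.02,.027],[.485,.271,.03]]:
    rt=R.from_euler('z',yaw+(7.5 if P[1]>.1 else 0),degrees=True)*R.from_quat([1,0,0,0])
    qq,e,o=ik(np.array(P),rt,qc,m=.1,w=.01,qref=np.array([0,.6,0,1.6,0,.9,-1.57 if yaw<0 else 1.57])); print(yaw,P,qq.round(2),round(e,4),round(o,3))
down=R.from_quat([0,1,0,0]); print(row([.42,-.2,.40],down)); print(row([.559,.02,.33],R.from_euler('z',-2.6,degrees=True)*down))
```

```text
[ 0.38581636 -0.26568626  0.28625884] [-0.56435587 -0.55367144 -0.34588824] [ 1.49  0.51 -1.11  2.34  1.39  0.19  0.78]
tin [([0.784, -0.291, 0.036], 0.94), ([0.559, 0.019, 0.039], 0.58), ([0.47, -0.256, 0.157], 0.3)]
knob [([0.469, -0.258, 0.157], 0.7), ([0.508, -0.259, 0.101], 0.54)]
-2.6 [0.559, 0.02, 0.25] [-0.08  0.55 -0.13  2.27  1.93  0.14  2.56] 0.0645 0.377
-2.6 [0.559, 0.02, 0.027] [-0.05  0.94 -0.13  2.11  1.98  0.14  2.56] 0.024 0.157
-2.6 [0.485, 0.271, 0.03] [-0.63  0.93  0.06  1.91 -0.17  0.3  -1.91] 0.0 0.0
177.4 [0.559, 0.02, 0.25] [-0.13  0.58  0.02  1.76 -0.01  0.8   1.42] 0.0 0.0
177.4 [0.559, 0.02, 0.027] [-0.13  0.94  0.02  1.9  -0.06  0.31  1.46] 0.0 0.0
177.4 [0.485, 0.271, 0.03] [-0.63  0.93  0.06  1.91 -0.17  0.3   1.23] 0.0 0.0
[-0.0876, 0.0608, -0.0812, -0.2685, 32.3625, -0.1897]
[-0.1671, 0.2816, 0.0511, 0.4658, 32.3626, 2.3408]
```

View pics/w10.png

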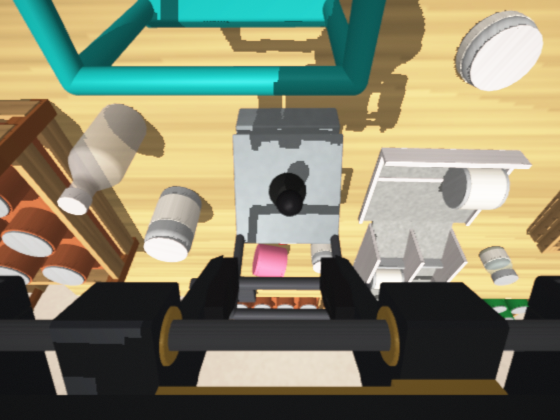

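The stick is centred, with the knob at (290,193), and the wide tin is at (480,185). Moving over the tin.

carry_out:
  commands:
    - [-0.03,0.02,-0.03,0,7,0]
    - [-0.06,0.04,-0.055,0,14,0]
    - [-0.08,0.05,-0.07,0,20,0]
    - [-0.088,0.06,-0.081,0,26,0]
    - [-0.088,0.06,-0.081,0,32.4,0]
    - [-0.11,0.12,-0.04,0.1,32.4,1]
    - [-0.167,0.282,0.051,0.4,32.4,2.3]
    - [-0.167,0.282,0.051,0.4,32.4,2.3]
    - [-0.167,0.282,0.051,0.4,32.4,2.3]
    - [-0.167,0.282,0.051,0.4,32.4,2.3]
    - [-0.167,0.282,0.051,0.4,32.4,2.3]
    - [-0.167,0.282,0.051,0.4,32.4,2.3]
  fingers: 0

```text
clock: 21.6
tool_pos: [0.5604, 0.0283, 0.3265]
eef_rot: [0.017, 1.0, 0.003, -0.001]
contact_force: [0.3, -0.2, -0.7]
opening: 0.996
```

Run:
```python
from stick import *
p,q=pose(); s=r.snapshot("wrist"); cv2.imwrite("pics/w11.png",s["img"])
print(p,r.get_state()["q"].round(2),q.as_euler('xyz',degrees=True).round(1))
print("tin",[(np.round(d["xyz"],3).tolist(),round(d["p"],2)) for d in r.spot_point(s,"wide_tin")[:4]])
```

```text
[0.56037652 0.02825182 0.32651598] [ 0.47  0.69 -1.09  1.62  0.64  1.23  0.79] [ 1.797e+02 -1.000e-01  1.781e+02]
tin [([0.653, -0.25, 0.032], 0.64), ([0.557, 0.017, 0.035], 0.6)]
```

View pics/w11.png

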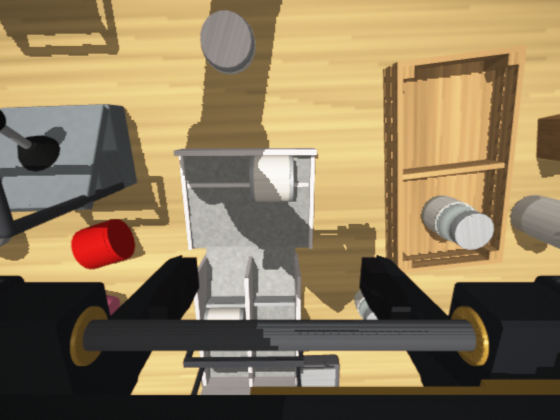

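carry_out:
  commands:
    - [0.002,-0.005,0.05,0,0,0]
    - [0.002,-0.01,0.1,0,0,0]
    - [0.002,-0.01,0.15,0,0,0]
    - [0.002,-0.01,0.18,0,0,0]
    - [0.002,-0.01,0.18,0,0,0]

```text
clock: 22.2
tool_pos: [0.5531, 0.0084, 0.145]
eef_rot: [0.022, 1.0, -0.0, -0.005]
contact_force: [-0.5, 0.1, -0.1]
opening: 1.002
```

Run:
```python
from stick import *
p,q=pose(); s=r.snapshot("wrist"); cv2.imwrite("pics/w12.png",s["img"])
print(p,r.get_state()["q"].round(2),q.as_euler('xyz',degrees=True).round(1))
print("tin",[(np.round(d["xyz"],3).tolist(),round(d["p"],2)) for d in r.spot_point(s,"wide_tin")[:4]])
```

```text
[0.55310809 0.00837041 0.14496935] [ 0.41  0.88 -0.92  1.84  0.9   0.91  0.58] [-179.9   -0.6  177.4]
tin [([0.558, 0.02, 0.039], 0.67), ([0.554, 0.278, 0.0], 0.57)]
```

View pics/w12.png

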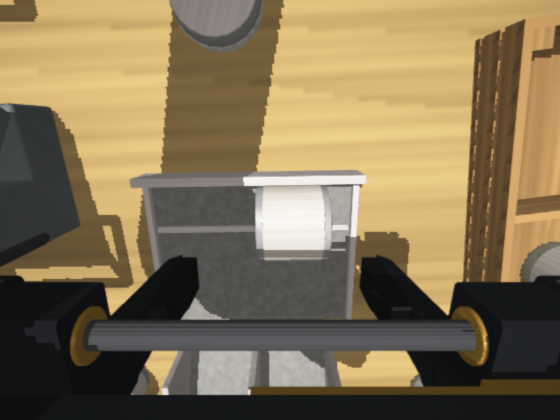

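The tin at (293,220) is aligned with the jaws and sits about 11 mm to the +y side. Descending with that correction.

carry_out:
  commands:
    - [-0.005,0.011,0.02,0,0,0]
    - [-0.005,0.011,0.06,0,0,0]
    - [-0.005,0.011,0.09,0,0,0]
    - [-0.005,0.011,0.11,0,0,0]
    - [-0.005,0.011,0.118,0,0,0]
    - [-0.005,0.011,0.118,0,0,0]
    - [-0.005,0.011,0.118,0,0,0]

```text
clock: 23.0
tool_pos: [0.5627, 0.0226, 0.0334]
eef_rot: [0.022, 1.0, 0.002, 0.001]
contact_force: [-0.0, -0.0, -0.1]
opening: 1.001
```

carry_out:
  commands:
    - [0,0,0,0,0,0]
    - [0,0,0,0,0,0]
    - [0,0,0,0,0,0]
    - [0,0,0,0,0,0]
    - [0,0,0,0,0,0]
    - [0,0,0,0,0,0]
  fingers: 255
  grip_force: 30

```text
clock: 23.6
tool_pos: [0.5615, 0.0192, 0.032]
eef_rot: [0.022, 1.0, -0.002, -0.001]
contact_force: [-0.0, -4.9, 5.8]
opening: 0.679
```

The opening reads 0.679, about 60 mm, so the tin is gripped. Lifting and carrying it to the near bay.

carry_out:
  commands:
    - [0,0,-0.03,0,0,0]
    - [0,0,-0.07,0,0,0]
    - [0,0,-0.12,0,0,0]
    - [0.01,0.03,-0.15,0,0,-1]
    - [0.025,0.07,-0.15,0,0,-2]
    - [0.04,0.11,-0.15,0,0,-3.5]
    - [0.055,0.15,-0.15,0,0,-5]
    - [0.07,0.19,-0.15,0,0,-6.5]
    - [0.08,0.22,-0.15,0,0,-7.6]
    - [0.088,0.24,-0.15,0,0,-7.6]
    - [0.088,0.248,-0.15,0,0,-7.6]
    - [0.088,0.248,-0.15,0,0,-7.6]

```text
clock: 24.8
tool_pos: [0.4842, 0.274, 0.1821]
eef_rot: [-0.045, 0.999, 0.001, -0.001]
contact_force: [0.8, 0.0, -3.2]
opening: 0.681
```

Run:
```python
from stick import *
p,q=pose(); s=r.snapshot("wrist"); cv2.imwrite("pics/w13.png",s["img"])
print(p,r.get_state()["q"].round(2),q.as_euler('xyz',degrees=True).round(1),r.get_state()["opening"])
for l in ["bay_near","bay_far","jar"]:
  print(l,[(np.round(d["xyz"],3).tolist(),round(d["p"],2)) for d in r.spot_point(s,l)[:2]])
```

```text
[0.48421556 0.27400238 0.18206785] [-0.07  0.84 -0.95  1.81  0.83  0.95  0.27] [ 1.799e+02 -1.000e-01 -1.748e+02] 0.6782696029308676
bay_near [([0.481, 0.272, 0.007], 0.93)]
bay_far []
jar []
```

View pics/w13.png

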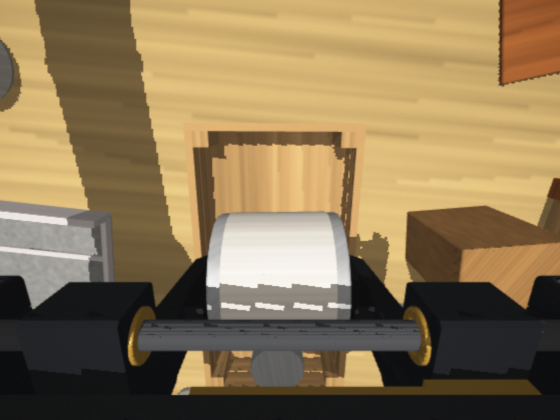

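The tin is held centred above the near bay, with the bay opening at (278,170). Lowering.

carry_out:
  commands:
    - [0,0,0.04,0,0,0]
    - [0,0,0.08,0,0,0]
    - [0,0,0.11,0,0,0]
    - [0,0,0.13,0,0,0]
    - [0,0,0.14,0,0,0]
    - [0,0,0.142,0,0,0]
    - [0,0,0.142,0,0,0]

```text
clock: 25.7
tool_pos: [0.4846, 0.2738, 0.0408]
eef_rot: [-0.044, 0.999, 0.002, -0.0]
contact_force: [-0.8, -0.1, -2.5]
opening: 0.681
```

carry_out:
  commands:
    - [0,0,0.002,0,0,0]
    - [0,0,0.004,0,0,0]
    - [0,0,0.005,0,0,0]
    - [0,0,0.005,0,0,0]

```text
clock: 26.1
tool_pos: [0.4842, 0.2738, 0.0355]
eef_rot: [-0.045, 0.999, 0.001, -0.001]
contact_force: [0.8, 0.3, -2.4]
opening: 0.682
```

carry_out:
  commands:
    - [0,0,0.001,0,0,0]
    - [0,0,0.002,0,0,0]
    - [0,0,0.003,0,0,0]
    - [0,0,0.003,0,0,0]

```text
clock: 26.5
tool_pos: [0.4841, 0.2739, 0.0329]
eef_rot: [-0.045, 0.999, 0.001, -0.0]
contact_force: [-0.3, -0.6, 3.4]
opening: 0.678
```

The force went from −2.4 to +3.4 N, so the tin is on the floor. Releasing and retreating.

carry_out:
  commands:
    - [0,0,0,0,0,0]
    - [0,0,0,0,0,0]
    - [0,0,0,0,0,0]
    - [0,0,0,0,0,0]
    - [0,0,-0.02,0,0,0]
    - [0,0,-0.05,0,0,0]
    - [0,0,-0.1,0,0,0]
    - [0,0,-0.15,0,0,0]
    - [0,0,-0.2,0,0,0]
    - [0,0,-0.25,0,0,0]
    - [0,0,-0.28,0,0,0]
    - [0,0,-0.28,0,0,0]
  fingers: 35

```text
clock: 27.7
tool_pos: [0.4856, 0.2754, 0.3169]
eef_rot: [-0.045, 0.999, 0.004, 0.003]
contact_force: [0.1, -1.3, -0.6]
opening: 0.862
```

Run:
```python
from stick import *
p,q=pose(); s=r.snapshot("wrist"); cv2.imwrite("pics/w14.png",s["img"]); t=r.snapshot("side"); cv2.imwrite("pics/s14.png",cv2.resize(t["img"][140:400,200:420],(677,600),interpolation=3))
print(p,r.get_state()["contact_force"],r.get_state()["opening"])
for l in ["wide_tin","jar"]:
  print(l,[(np.round(d["xyz"],3).tolist(),round(d["p"],2)) for d in r.spot_point(s,l)[:3]])
for l in ["wide_tin","jar","slim_tin","knob"]:
  print(l,[(np.round(d["xyz"],3).tolist(),round(d["p"],2)) for d in r.spot_point(t,l)[:3]])
```

```text
[0.48563838 0.27543474 0.31686769] [ 0.12212953  0.06133883 -0.18636011] 0.8660909540197624
wide_tin [([0.481, 0.275, 0.037], 0.65)]
jar [([0.63, 0.282, 0.003], 0.7)]
wide_tin [([0.781, -0.299, 0.032], 0.92), ([0.482, 0.278, 0.046], 0.7), ([0.657, -0.248, 0.033], 0.58)]
jar [([0.632, 0.281, 0.008], 0.71)]
slim_tin [([0.628, 0.282, 0.009], 0.67), ([0.784, -0.064, 0.068], 0.5)]
knob [([0.47, -0.258, 0.153], 0.64), ([0.211, -0.294, 0.16], 0.4), ([0.473, -0.487, -0.001], 0.26)]
```

View pics/w14.png

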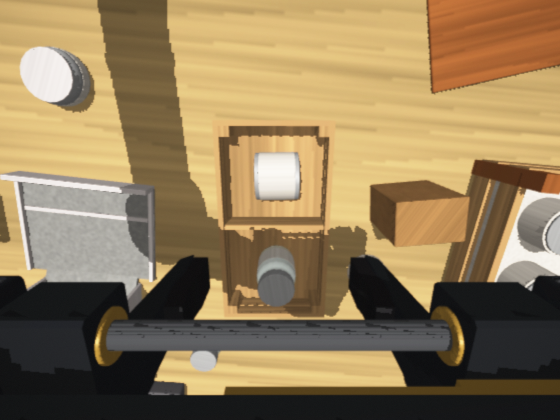

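View pics/s14.png

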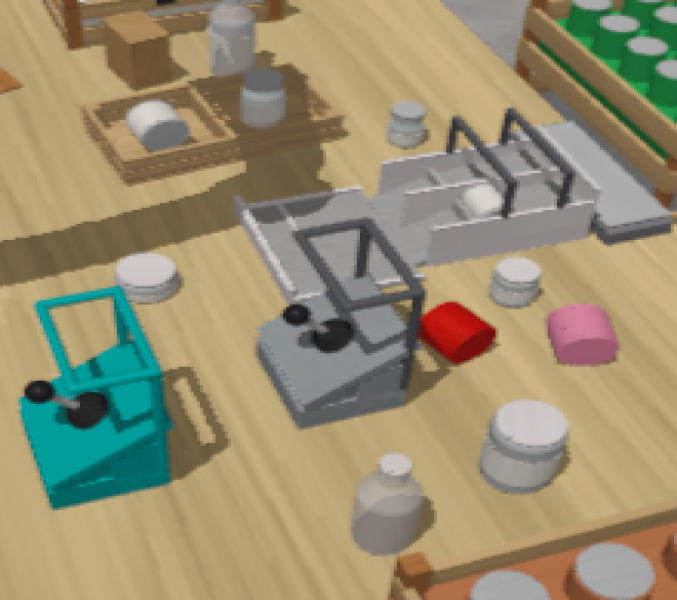

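The tin lies in the near bay at (277,176) and the jar stands upright in the far bay at (277,275). The slim tin, the stick and the bystanders are all where they were in the first side view. Handing in.

Run:
```python
from h import *
print(r.finish_job())
```

```text
the job is handed in; nothing more can be done
None
```

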